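# Burnish the inlaid seam of the whistle box

## Robot

A 7-joint arm with a two-finger parallel gripper is mounted at the origin on the work surface. World frame = base frame: x ahead of the robot, y to its left, z up, the work surface at z = 0. Lengths are in m, angles in rad, forces in N, time in s.
With the tool pointing down it reaches from about 0.425 to 0.875 m from the base axis. Payload 4.7 kg.
Tool frame: the origin (TCP) lies at the very end of the fingers, on their centre line; the grasp point (between the pads) lies 19 mm behind it; z points along the fingers, y is the line along which they close (so a half turn about z gives the same grasp; the last joint's range is limited). The gripper opens to 87 mm and grips with 3 to 60 N. Pads are 19 mm wide; open, the fingers measure 117 mm over their backs; the gripper's body (75 mm by 190 mm) begins 51 mm behind the grasp point.
Start: joints at [-1.217, 0.321, -0.07, 1.45, 0.023, 1.371, -0.057], TCP at [0.217, 0.613, 0.223] pointing down, gripper open.
Joint ranges: [-2.86, 2.86], [-0.3, 2.09], [-1.38, 1.24], [0.06, 2.45], [-1.56, 4.7], [0.09, 2.05], [-2.69, 2.69]. Speed limits (rad/s): [2.57, 2.57, 3.14, 3.14, 3.14, 3.14, 3.14].

## Interface

Orientations are given as a rotation vector (axis times angle).
In Python, from bench import ctrl, vision gives the robot as it stands.
- The arm moves only by the tool jog_arm, never from a script. Its argument "increments" is a list of rows, each an object of numbers: "tx", "ty", "tz": the shift along the tool's x, y, z in mm; "wx", "wy", "wz": the turn, a rotation vector about the tool's x, y, z in rad; "gripper": the opening, from 0 (shut) to 1 (fully open). In form: [{"tx": .., "ty": .., "tz": .., "wx": .., "wy": .., "wz": .., "gripper": ..}, ...]. A call has exactly 5 rows; each row is the pose to reach, as a shift and turn from the pose commanded when the call began, along the tool's axes at that moment; what a row does not reach only later rows make up. A row lasts 1/12 s, in which the tool goes at most 41.7 mm and 7.16 degrees, less where a joint would pass 70% of its speed; a pose out of reach is approached as far as the arm can. A call with a gripper value outside its range is refused whole. The fingers move at their own pace and stop on an object; "grip_force" is the grip in N (left out, the last holds). Time passes only in rows, so rows that repeat a pose let the fingers close, or fill a call up. It gives the time, the measured TCP pose, the force, the opening and the grip force at its end, in the units of the state.
- ctrl.get_state(): the state, without advancing time (a new reading comes with each control period).
- vision.get_image(name): name is "side" or "top" or "wrist"; returns a dict with "color" (384x512x3 uint8, blue, green, red), "fx", "fy", "cx", "cy" (pixels), "extrinsics" (4x4, takes a point from world to camera coordinates). Camera axes: x right, y down, z forward; pixel columns grow to the right and rows downward; lengths in m; the calibration is good to about 2 mm. A picture is of the moment at which its call begins. There is no depth.
- ctrl.close_job(): hands the job in; it is judged then, once.
Trained networks look in the newest picture that a camera, given by its name, has taken for a name from the list of things; names that differ only in an ending like _2 or _b are one class to them, and where a whole thing is asked for, a point or a joint stands for the part that bears it (a point fixed in the world has none). Each returns a list of dicts, best first, with "conf" (0 to 1); they miss things now and then, are a little off and sometimes report something else, mostly with a low value. They report only what shows in the picture. A call takes as long as a camera call. They do not tell look-alikes from the thing itself.
- vision.spot_in(camera, thing): "bbox" ([left, top, right, bottom] in pixels, round what is visible of it).
The state is a dict: "time": time; "joint_positions": joint angles; "qd": joint speeds; "joint_torque": joint torques, N m; "position": TCP position; "tool_rot": TCP orientation; "ft_force": force on the tool from outside, world axes, zero at the start; "torque": the same for the moment, N m; "grip_width": opening from 0.0 (shut) to 1.0 (fully open); "grip_force": force on a finger pad.
Only numpy, scipy, OpenCV 4.12 (cv2) and the standard library are available. Lean on these libraries where they do the work, as an engineer would, in place of code of your own. Each camera call takes 0.05 s, during which the arm holds its last target. There are 200 camera calls.

## Task

The walnut strip inlaid in the Z-shaped seam of the display box's front apron has just been glued: take the burnisher from its forked rest and press the strip down by running the sprung nib slowly (under 5 cm a second) along the whole seam in one pass, from the end beside the lever catch to the other end, lightly pressed against the strip and never leaving the groove on the way. Then lift it off and hang the burnisher upright by its collar in the fork again and let go. Leave all the whistles, the ocarina and the ring where they are.

Things in the scene. Friction and masses are not known exactly. Their poses are not given: they have to be found in the camera images.
- box: Display box, fixed. Origin on the shelf under the centre of its flat maple apron; x to the whistle well, y to the lever-catch end, z up. Apron: x -50 to 50, y -130 to 130 mm, top 40 mm above the shelf. Seam in it: groove 11 mm wide, 4 mm deep, floor a dark walnut strip 36 mm above the shelf; centre line in box x, y (mm), straight legs: (-22,80) to (-22,0) to (22,0) to (22,-80).
- well (a point): Centre of the well floor, 8 mm above the shelf. Well: box x 50 to 196 mm, y -130 to 130, walls 50 mm high. Hinged at its far edge, the fixed clear lid stands open, leaning away from the robot, up to 178 mm above the shelf.
- catch (a point): Top of the pivot of the brass lever catch, fixed, not used. It stands on the apron beside the seam's start: box y 98 to 122 mm, up to 53 mm above the shelf.
- rest: Forked wooden rest, fixed. Origin on the shelf under the middle of the fork, z up. Base x -60 to 70 mm, 90 mm wide, 12 mm high; back post x 35 to 55, 40 mm wide; two level prongs along x from -35 to 35, each 12 mm wide, 10 mm thick, with a 16 mm gap between, open above, below and at the -x end. Prong and post tops are 90 mm above the shelf.
- rest_seat (a point): Point midway between the prongs, level with their tops (90 mm above the shelf), straight over the rest's origin: where the burnisher's collar underside centre belongs.
- burnisher: The stylus, 0.07 to 0.15 kg, hung upright by its collar in the fork. Origin: centre of the collar's underside, z up along the tool. Collar 32 mm diameter, z 0 to 5 mm; above it a maple handle 18 x 18 mm square (sides along its x, y), z 5 to 55; below it a shank 10 mm diameter to z -40, then a sprung nib to z -60. Grip the handle from above, fingertips above the collar.
- ball_tip (a point): Lowest point of the burnisher's round nib (6 mm diameter), 60 mm below the collar's underside when not pressed.
- tip (a joint): How far the sprung nib is pushed into the shank, in m: 0 free, 0.008 fully in (then it is solid). Spring 0.4 N per mm with 0.8 N preload: pushed in 3 mm it presses with 2 N.
- seam_start (a point): Point on the groove's floor (36 mm above the shelf), on its centre line: the seam's start, at the lever-catch end.
- seam_mid1 (a point): Point on the groove's floor (36 mm above the shelf), on its centre line: the middle of the first long leg.
- seam_corner1 (a point): Point on the groove's floor (36 mm above the shelf), on its centre line: the first corner.
- seam_mid2 (a point): Point on the groove's floor (36 mm above the shelf), on its centre line: the middle of the short cross leg.
- seam_corner2 (a point): Point on the groove's floor (36 mm above the shelf), on its centre line: the second corner.
- seam_mid3 (a point): Point on the groove's floor (36 mm above the shelf), on its centre line: the middle of the last long leg.
- seam_end (a point): Point on the groove's floor (36 mm above the shelf), on its centre line: the seam's end.
- rooster0: Ochre clay rooster whistle, loose in the box's well, about 50 x 36 x 57 mm; origin at its foot. Leave alone.
- rooster1: Ochre clay rooster whistle, loose in the box's well, about 50 x 36 x 57 mm; origin at its foot. Leave alone.
- rooster2: Ochre clay rooster whistle, loose in the box's well, about 50 x 36 x 57 mm; origin at its foot. Leave alone.
- rooster3: Ochre clay rooster whistle, loose in the box's well, about 50 x 36 x 57 mm; origin at its foot. Leave alone.
- ocarina: Bone-white ocarina, loose in the well, 68 x 54 x 30 mm; origin at its foot. Leave alone.
- copper_ring: Copper mouthpiece ring, loose in the well, 30 mm outside diameter, 12 mm high; origin under its centre. Leave alone.
- slide_whistle: Maple slide whistle lying on the shelf at the left, 224 x 36 x 22 mm, long along its x; origin under its middle. Leave alone.
Things that resemble listed ones, but are neither listed nor needed, are in the scene too. What is shaped like the rest but blue or red is not meant. Leave any pink look-alike of the burnisher alone.

How it is judged:
By the outcome, as a careful person would: the job done as asked, in the order asked, and still so for the second after the job is handed in, with the robot touching nothing.
It also fails if it takes over 58 s, if anything falls off the work surface, if the arm or the gripper's body presses on something with over 40 N, if the wrist force passes 120 N, or if a joint passes its speed limit or range.

## Working session

There is one attempt and no reset: what is moved stays moved. The work goes in short steps, Python scripts to look and compute and a tool call to move; the robot and the scene stay as the last step left them, time stands still between calls to the robot, and variables do not carry over. Pictures are saved under pics/ and viewed, at most 10 in all, crops included, and the job is handed in when it is done.

Besides the shell and the picture viewer there is one more tool, called after "Call:" in YAML: its name, and indented under it one key for each argument. jog_arm: Moves the arm, as the interface text tells. Its arguments: {"type":"object","properties":{"increments":{"type":"array"},"grip_force":{"type":"number"}},"required":["increments"]}

```bash
mkdir -p pics; ls
cat > h.py <<'E'
import numpy as np, cv2
from bench import ctrl, vision
E
python3 - <<'E'
from h import *
ims=[]
for n in ["side","top","wrist"]:
    d=vision.get_image(n); cv2.imwrite(f"pics/{n}0.png",d["color"]); np.savez(f"{n}0.npz",**d)
    print(n,d["fx"],d["cx"],d["cy"],np.round(d["extrinsics"],4).tolist())
    for t in ["box","rest","burnisher","catch","slide_whistle"]:
        print(n,t,[(np.round(r["bbox"]).tolist(),round(r["conf"],2)) for r in vision.spot_in(n,t)][:4])
print(ctrl.get_state())
E
```

```text
pics
side 394.81771035932104 255.2213719850763 196.99774219519574 [[0.9674, -0.2523, 0.0241, -0.5163], [-0.1029, -0.4781, -0.8722, 0.1718], [0.2316, 0.8413, -0.4885, 0.7565], [0.0, 0.0, 0.0, 1.0]]
side box [([257.0, 183.0, 496.0, 364.0], 0.71)]
side rest [([212.0, 183.0, 264.0, 225.0], 0.96), ([302.0, 175.0, 353.0, 225.0], 0.91), ([132.0, 200.0, 197.0, 253.0], 0.87)]
side burnisher [([220.0, 159.0, 226.0, 178.0], 0.59), ([226.0, 161.0, 239.0, 200.0], 0.55)]
side catch [([260.0, 184.0, 493.0, 367.0], 0.96)]
side slide_whistle [([185.0, 167.0, 255.0, 172.0], 0.52)]
top 393.2192877161124 252.30591532918103 191.5440452662868 [[-0.0269, -0.9996, -0.0006, 0.0995], [-0.9881, 0.0266, -0.1513, 0.5444], [0.1513, -0.0034, -0.9885, 1.0713], [0.0, 0.0, 0.0, 1.0]]
top box [([296.0, 69.0, 412.0, 210.0], 0.59)]
top rest [([214.0, 179.0, 250.0, 223.0], 0.94), ([222.0, 104.0, 263.0, 150.0], 0.74), ([328.0, 143.0, 343.0, 160.0], 0.61), ([234.0, 243.0, 272.0, 293.0], 0.6)]
top burnisher [([224.0, 195.0, 235.0, 209.0], 0.4)]
top catch [([295.0, 75.0, 415.0, 211.0], 0.68), ([211.0, 177.0, 250.0, 224.0], 0
[... 339 characters left out ...]
{'time': 0.9, 'joint_positions': array([-1.21686572,  0.32099875, -0.07012225,  1.45050102,  0.02256977,
        1.37080862, -0.05690942]), 'qd': array([-0.00088639, -0.00056816, -0.00291028,  0.00074997, -0.00039675,
       -0.00139983, -0.00036479]), 'joint_torque': array([-4.18233340e-04, -4.91088116e+01, -4.02868129e-01, -3.12777078e+01,
       -6.35415316e-02,  3.35932849e-02,  1.33005534e-05]), 'position': array([0.21666825, 0.61284141, 0.22258699]), 'tool_rot': array([5.31198165e-01, 3.09633802e+00, 1.06756414e-04]), 'ft_force': array([ 0.26992627, -0.79860053, -0.67513608]), 'torque': array([-0.01486435,  0.07614438, -0.03113664]), 'grip_force': 0.0, 'grip_width': 1.0019966336999448}
```

Run:
```python
import cv2,numpy as np
a=cv2.imread("pics/top0.png")
c=cv2.resize(a[60:310,120:440],None,fx=2.4,fy=2.4,interpolation=cv2.INTER_CUBIC);cv2.imwrite("pics/topc.png",c)
a=cv2.imread("pics/side0.png")
c=cv2.resize(a[140:380,120:510],None,fx=2,fy=2,interpolation=cv2.INTER_CUBIC);cv2.imwrite("pics/sidec.png",c)
```

```text
(no output)
```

View pics/topc.png

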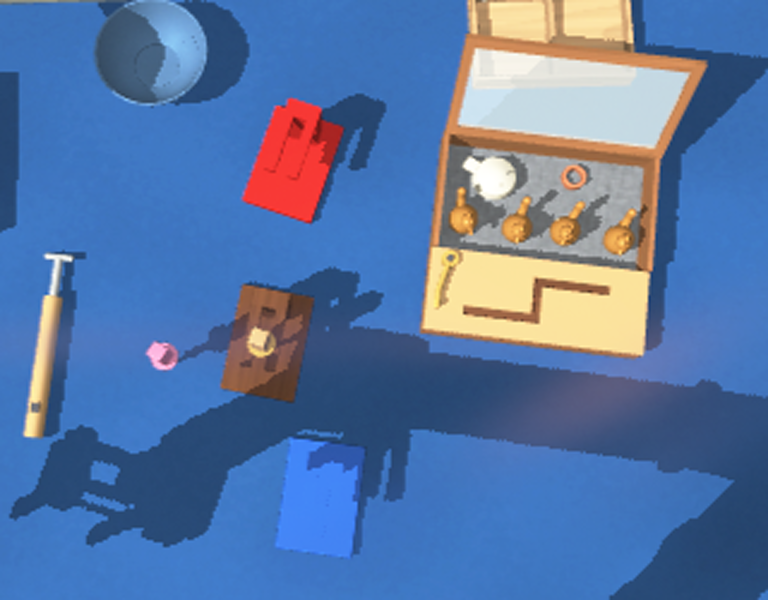

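View pics/sidec.png

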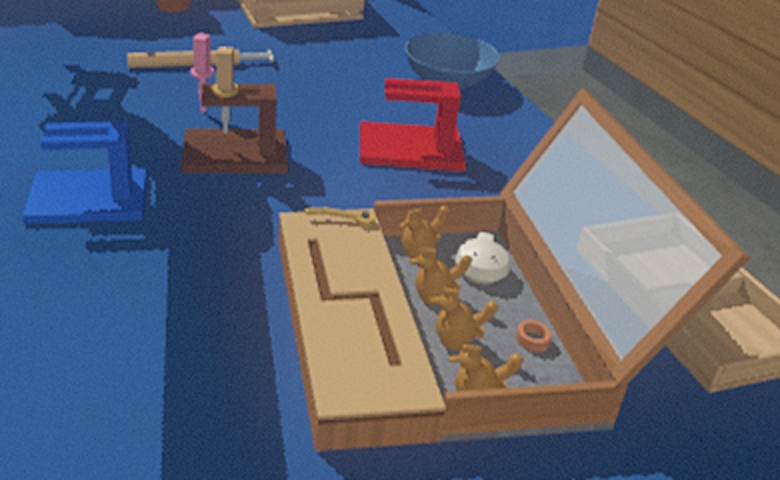

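```bash
cat >> h.py <<'E'
from scipy.optimize import minimize
from scipy.spatial.transform import Rotation as R
def load(n): return dict(np.load(n+".npz"))
def snap(n,tag):
    d=vision.get_image(n); cv2.imwrite(f"pics/{tag}.png",d["color"]); np.savez(tag+".npz",**d); return d
def proj(d,P):
    P=np.atleast_2d(P); E=d["extrinsics"]; c=P@E[:3,:3].T+E[:3,3]
    return np.c_[d["fx"]*c[:,0]/c[:,2]+d["cx"], d["fy"]*c[:,1]/c[:,2]+d["cy"]]
def ray(d,px,z):
    E=d["extrinsics"]; Rt=E[:3,:3].T; o=-Rt@E[:3,3]
    v=Rt@np.array([(px[0]-d["cx"])/d["fx"],(px[1]-d["cy"])/d["fy"],1]); return o+v*(z-o[2])/v[2]
def l2w(p,q,z):  # p=(x,y,yaw)
    c,s=np.cos(p[2]),np.sin(p[2]); q=np.asarray(q,float)
    return np.c_[p[0]+c*q[:,0]-s*q[:,1], p[1]+s*q[:,0]+c*q[:,1], np.full(len(q),z)]
SEAM=np.array([[-22,80],[-22,0],[22,0],[22,-80]])/1000
w=.0055
GRO=np.array([[-22-5.5,80],[-22+5.5,80],[-22+5.5,5.5],[27.5,5.5],[27.5,-80],[16.5,-80],[16.5,-5.5],[-27.5,-5.5]])/1000
APR=np.array([[-50,-130],[50,-130],[50,130],[-50,130]])/1000
def fill(d,p,poly,z,s=4):
    q=proj(d,l2w(p,poly,z)); m=np.zeros((384*s,512*s),np.uint8)
    cv2.fillPoly(m,[np.round((q+.5)*s*16-8).astype(np.int32)],255,cv2.LINE_AA,4)
    return cv2.resize(m,(512,384),interpolation=cv2.INTER_AREA)/255.
def fitseam(ds,p0,z=.036):
    obs=[]
    for d in ds:
        near=cv2.dilate((fill(d,p0,GRO,.038)>0).astype(np.uint8),np.ones((9,9)))>0
        inn=fill(d,p0,APR,.04)>.5
        g=cv2.cvtColor(d["color"],cv2.COLOR_BGR2GRAY).astype(float)
        light=np.percentile(g[near&inn],75); dark=np.percentile(g[near&inn],5)
        obs.append((near&inn,np.clip((light-g)/(light-dark),0,1)))
    f=lambda p:sum(np.mean((fill(d,p,GRO,z)-o)[m]**2) for d,(m,o) in zip(ds,obs))
    best=min((minimize(f,p0,method="Nelder-Mead",options=dict(initial_simplex=np.array(p0)+np.array([[0,0,0],[k,0,0],[0,k,0],[0,0,k*8]]),xatol=1e-5,fatol=1e-7)) for k in (.008,-.006,.003)),key=lambda r:r.fun)
    return best.x,best.fun
E
python3 - <<'E'
from h import *
t=load("top0"); s=load("side0")
c=np.array([[463,310],[536,320],[540,282],[609,291]])/2.4+[120,60]
W=np.array([ray(t,q,.036)[:2] for q in c]); 
# rigid init
A=SEAM-SEAM.mean(0);B=W-W.mean(0); th=np.arctan2((A[:,0]*B[:,1]-A[:,1]*B[:,0]).sum(),(A*B).sum()); m=W.mean(0)
p0=[m[0],m[1],th]; print("init",p0)
print("top",fitseam([t],p0)); print("side",fitseam([s],p0)); print("both",fitseam([t,s],p0))
print("handle top", ray(t,np.array([262,338])/2.4+[120,60],.145), "pink",ray(t,np.array([160,350])/2.4+[120,60],.14))
rc=np.array([[243,284],[314,295],[293,402],[221,390]])/2.4+[120,60]
print("rest base",[ray(t,q,.012).round(3).tolist() for q in rc])
E
```

```text
init [np.float64(0.558722702838913), np.float64(-0.17636784305516787), np.float64(-0.16471264565329513)]
top (array([ 0.56065049, -0.17458122, -0.15341415]), np.float64(0.013929941551791688))
side (array([ 0.56185786, -0.17407235, -0.15120899]), np.float64(0.02664105627446674))
both (array([ 0.56137956, -0.17417763, -0.14709052]), np.float64(0.050450631251021144))
handle top [0.50865306 0.1448664  0.145     ] pink [0.49932596 0.25425067 0.14      ]
rest base [[0.593, 0.174, 0.012], [0.577, 0.088, 0.012], [0.448, 0.117, 0.012], [0.465, 0.203, 0.012]]
```

Call:
jog_arm:
  increments:
    - {"tx": -20,"ty": -16}
    - {"tx": -50,"ty": -40}
    - {"tx": -80,"ty": -64}
    - {"tx": -112,"ty": -90}
    - {"tx": -144,"ty": -115}

```text
validation failed for argument at $.in...
```

Call:
jog_arm:
  increments:
    - {"tx": -29,"ty": -23}
    - {"tx": -58,"ty": -46}
    - {"tx": -87,"ty": -69}
    - {"tx": -116,"ty": -92}
    - {"tx": -144,"ty": -115}

```text
validation failed for argument at $.in...
```

```bash
cat >> h.py <<'E'
def go(xyz,yaw):
    s=ctrl.get_state(); r=R.from_rotvec(s["tool_rot"]); 
    T=R.from_matrix(np.array([[-np.cos(yaw),-np.sin(yaw),0],[-np.sin(yaw),np.cos(yaw),0],[0,0,-1]]).T.T)
    # tool x = -(c,s), tool y = (-s,c)
    M=np.array([[-np.cos(yaw),-np.sin(yaw),0],[-np.sin(yaw),np.cos(yaw),0],[0,0,-1.]])
    T=R.from_matrix(M)
    print("t",round(s["time"],2),"pos",s["position"].round(4),"F",s["ft_force"].round(2),"grip",round(s["grip_width"],3),round(s["grip_force"],1))
    print("shift mm",(r.inv().apply(np.array(xyz)-s["position"])*1000).round(1),"turn",(r.inv()*T).as_rotvec().round(4))
E
python3 -c "
from h import *
go([.509,.145,.23],-.22)"
```

```text
t 0.9 pos [0.2167 0.6128 0.2226] F [ 0.27 -0.8  -0.68] grip 1.002 0.0
shift mm [-431.5 -343.7   -7.4] turn [ 1.000e-04  0.000e+00 -1.198e-01]
```

Every field is needed, apparently.

Call:
jog_arm:
  increments:
    - {"tx": -20,"ty": -16,"tz": 0,"wx": 0,"wy": 0,"wz": 0,"gripper": 1}
    - {"tx": -50,"ty": -40,"tz": 0,"wx": 0,"wy": 0,"wz": 0,"gripper": 1}
    - {"tx": -80,"ty": -64,"tz": 0,"wx": 0,"wy": 0,"wz": 0,"gripper": 1}
    - {"tx": -112,"ty": -90,"tz": 0,"wx": 0,"wy": 0,"wz": 0,"gripper": 1}
    - {"tx": -144,"ty": -115,"tz": 0,"wx": 0,"wy": 0,"wz": 0,"gripper": 1}

```text
time: 1.32
position: [0.3147, 0.4548, 0.2227]
tool_rot: [0.53, 3.096, 0.001]
ft_force: [0.3, 0.3, -0.1]
grip_width: 1.004
grip_force: 0.0
```

Call:
jog_arm:
  increments:
    - {"tx": -29,"ty": -23,"tz": 0,"wx": 0,"wy": 0,"wz": 0,"gripper": 1}
    - {"tx": -58,"ty": -46,"tz": 0,"wx": 0,"wy": 0,"wz": 0,"gripper": 1}
    - {"tx": -87,"ty": -69,"tz": 0,"wx": 0,"wy": 0,"wz": 0,"gripper": 1}
    - {"tx": -116,"ty": -92,"tz": 0,"wx": 0,"wy": 0,"wz": 0,"gripper": 1}
    - {"tx": -144,"ty": -115,"tz": 0,"wx": 0,"wy": 0,"wz": 0,"gripper": 1}

```text
time: 1.73
position: [0.4124, 0.2983, 0.2229]
tool_rot: [0.531, 3.096, 0.001]
ft_force: [0.3, -0.6, 0.8]
grip_width: 1.0
grip_force: 0.0
```

```bash
python3 -c "
from h import *
go([.509,.145,.23],-.22)"
```

```text
t 1.73 pos [0.4124 0.2983 0.2229] F [ 0.29 -0.56  0.81] grip 1.0 0.0
shift mm [-142.2 -112.3   -7.1] turn [ 0.0009  0.0005 -0.12  ]
```

Call:
jog_arm:
  increments:
    - {"tx": -36,"ty": -28,"tz": -1,"wx": 0,"wy": 0,"wz": -0.03,"gripper": 1}
    - {"tx": -74,"ty": -58,"tz": -3,"wx": 0,"wy": 0,"wz": -0.06,"gripper": 1}
    - {"tx": -108,"ty": -86,"tz": -5,"wx": 0,"wy": 0,"wz": -0.09,"gripper": 1}
    - {"tx": -132,"ty": -105,"tz": -6,"wx": 0,"wy": 0,"wz": -0.12,"gripper": 1}
    - {"tx": -142,"ty": -112,"tz": -7,"wx": 0,"wy": 0,"wz": -0.12,"gripper": 1}

```text
time: 2.15
position: [0.5111, 0.1397, 0.2303]
tool_rot: [0.356, 3.118, -0.003]
ft_force: [-0.6, -0.3, 0.1]
grip_width: 0.999
grip_force: 0.0
```

```bash
python3 -c "
from h import *
d=snap('wrist','w1'); go([.509,.145,.23],-.22)
for t in ['burnisher','rest']: print(t,vision.spot_in('wrist',t)[:3])
"
```

```text
t 2.2 pos [0.5117 0.1394 0.2304] F [ 0.64 -2.16  1.  ] grip 0.998 0.0
shift mm [3.9 4.8 0.4] turn [-0.0016  0.0036 -0.0097]
burnisher [{'bbox': [357.8, 123.4, 411.6, 157.1], 'conf': 0.87}, {'bbox': [250.4, 165.5, 281.9, 206.6], 'conf': 0.81}]
rest [{'bbox': [119.1, 0.2, 222.3, 83.4], 'conf': 0.92}, {'bbox': [244.2, 300.0, 315.2, 334.5], 'conf': 0.83}, {'bbox': [226.0, 114.1, 307.2, 242.0], 'conf': 0.59}]
```

View pics/w1.png

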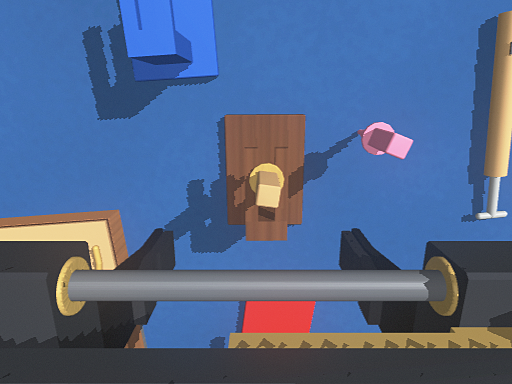

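```bash
python3 -c "
from h import *
a=cv2.imread('pics/w1.png')
cv2.imwrite('pics/w1c.png',cv2.resize(a[105:250,215:320],None,fx=4,fy=4,interpolation=cv2.INTER_CUBIC))
"
```

```text
(no output)
```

View pics/w1c.png

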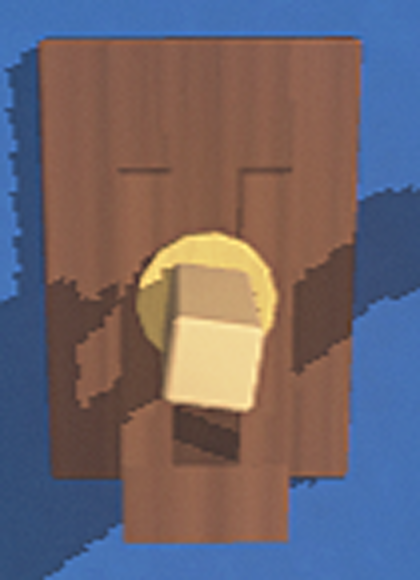

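```bash
python3 -c "
from h import *
d=load('w1'); t=load('top0'); s=load('side0')
f=lambda q,z:[ray(d,np.array(p)/4+[215-.4,105-.4],z)[:2] for p in q]
H=np.array(f([(176,316),(264,330),(250,411),(164,400)],.145)); print('hand',H.mean(0).round(4)); e=H[1]-H[0]+H[2]-H[3]; g=H[3]-H[0]+H[2]-H[1]; print('len',np.hypot(*e)/2,np.hypot(*g)/2,'yaws',np.arctan2(-e[0],e[1]),np.arctan2(g[1],g[0]))
C=np.array(f([(207,303)],.095)); print('collar',C)
P=np.array(f([(118,170),(172,170),(238,170),(292,170)],.09)); print('prong ends',P.round(4).tolist(), 'mid',P.mean(0)); 
B=np.array(f([(40,38),(361,38),(345,475),(52,478)],.012)); print('base',B.round(4).tolist(),B.mean(0)); x=B[3]-B[0]+B[2]-B[1]; yw=np.arctan2(x[1],x[0]); y=B[1]-B[0];print(yw,np.arctan2(-y[0],y[1]))
print('rest origin', B.mean(0)-.005*np.array([np.cos(yw),np.sin(yw)]), P.mean(0)+.035*np.array([np.cos(yw),np.sin(yw)]))
for z in (.145,):
  print('handle top px in top/side', proj(t,np.r_[H.mean(0),z]),proj(s,np.r_[H.mean(0),z]))
go([.509,.145,.23],-.22)
"
```

```text
hand [0.5108 0.1472]
len 0.01692595764377106 0.01673084258821358 yaws -0.3745622232838111 -0.3674113783520558
collar [[0.51129111 0.14712715]]
prong ends [[0.4779, 0.1341], [0.4807, 0.146], [0.484, 0.1605], [0.4867, 0.1723]] mid [0.4823212 0.1532308]
base [[0.4485, 0.1161], [0.4684, 0.2022], [0.594, 0.1736], [0.5751, 0.087]] [0.52149417 0.14470791]
-0.22489995409730185 -0.2266194939743519
rest origin [0.51662008 0.14582296] [0.51643978 0.14542549]
handle top px in top/side [[228.22247963 200.01038425]] [[231.48010551 163.94982263]]
t 2.3 pos [0.5087 0.1458 0.2298] F [0.48 0.74 0.02] grip 1.001 0.0
shift mm [-0.4 -0.7 -0.2] turn [ 0.0006  0.0003 -0.0035]
```

```bash
python3 -c "
from h import *
d=load('w1'); t=load('top0'); s=load('side0')
for z in (.06,.1,.13,.145,.16): 
  p=ray(t,np.array([160,350])/2.4+[120,60],z); print(z,p.round(3),proj(s,p).round(1),proj(d,p).round(1))
go([.511,.147,.102],-.37)
"
```

```text
0.06 [0.509 0.267 0.06 ] [[222.  174.6]] [[384.2 142.8]]
0.1 [0.504 0.261 0.1  ] [[220.4 162.2]] [[392.5 145.5]]
0.13 [0.501 0.256 0.13 ] [[219.2 152.5]] [[400.3 148.1]]
0.145 [0.499 0.253 0.145] [[218.5 147.5]] [[404.9 149.6]]
0.16 [0.497 0.251 0.16 ] [[217.9 142.4]] [[410.1 151.3]]
t 2.3 pos [0.5087 0.1458 0.2298] F [0.48 0.74 0.02] grip 1.001 0.0
shift mm [ -1.9   1.6 127.8] turn [0.0006 0.0002 0.1465]
```

Call:
jog_arm:
  increments:
    - {"tx": -1,"ty": 1,"tz": 15,"wx": 0,"wy": 0,"wz": 0.07,"gripper": 1}
    - {"tx": -2,"ty": 1.6,"tz": 40,"wx": 0,"wy": 0,"wz": 0.146,"gripper": 1}
    - {"tx": -2,"ty": 1.6,"tz": 65,"wx": 0,"wy": 0,"wz": 0.146,"gripper": 1}
    - {"tx": -2,"ty": 1.6,"tz": 75,"wx": 0,"wy": 0,"wz": 0.146,"gripper": 1}
    - {"tx": -2,"ty": 1.6,"tz": 75,"wx": 0,"wy": 0,"wz": 0.146,"gripper": 1}

```text
time: 2.72
position: [0.5077, 0.1493, 0.1519]
tool_rot: [-0.566, -3.085, 0.004]
ft_force: [-0.4, -0.2, 0.6]
grip_width: 0.998
grip_force: 0.0
```

```bash
python3 -c "
from h import *
snap('wrist','w2');go([.511,.147,.102],-.37)
"
```

```text
t 2.77 pos [0.5091 0.1493 0.1538] F [0.23 0.03 0.6 ] grip 1.0 0.0
shift mm [-2.7 -1.4 51.8] turn [-0.0013 -0.002   0.0066]
```

View pics/w2.png

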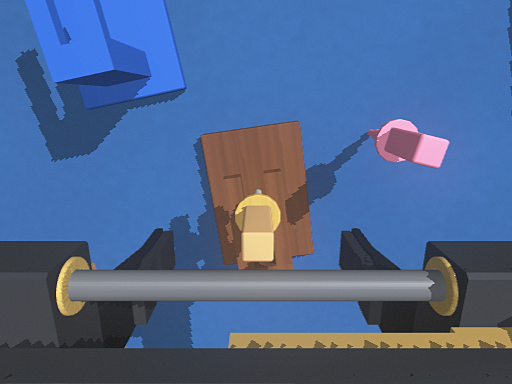

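Call:
jog_arm:
  increments:
    - {"tx": -1,"ty": -0.5,"tz": 12,"wx": 0,"wy": 0,"wz": 0,"gripper": 1}
    - {"tx": -1.5,"ty": -1,"tz": 30,"wx": 0,"wy": 0,"wz": 0,"gripper": 1}
    - {"tx": -1.5,"ty": -1,"tz": 44,"wx": 0,"wy": 0,"wz": 0,"gripper": 1}
    - {"tx": -1.5,"ty": -1,"tz": 51,"wx": 0,"wy": 0,"wz": 0,"gripper": 1}
    - {"tx": -1.5,"ty": -1,"tz": 51,"wx": 0,"wy": 0,"wz": 0,"gripper": 1}

```text
time: 3.18
position: [0.5109, 0.1467, 0.1026]
tool_rot: [-0.571, -3.088, 0.001]
ft_force: [-0.6, 1.6, -0.0]
grip_width: 1.003
grip_force: 0.0
```

```bash
python3 -c "
from h import *
snap('wrist','w3');snap('wrist','w3');go([.511,.147,.102],-.37)
a=cv2.imread('pics/w3.png');cv2.imwrite('pics/w3c.png',cv2.resize(a[100:350,100:420],None,fx=2,fy=2))
"
```

```text
t 3.28 pos [0.5121 0.1471 0.1044] F [0.16 0.04 1.07] grip 0.999 0.0
shift mm [ 1.  -0.4  2.4] turn [0.0009 0.001  0.0045]
```

View pics/w3c.png

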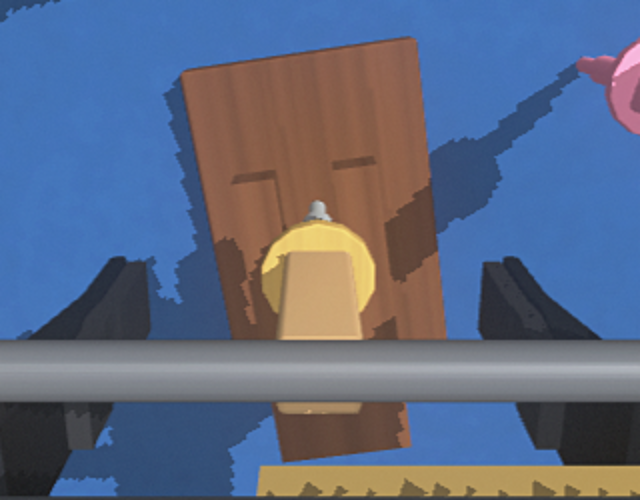

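Call:
jog_arm:
  increments:
    - {"tx": 0,"ty": 0,"tz": 1,"wx": 0,"wy": 0,"wz": 0,"gripper": 0.4}
    - {"tx": 0,"ty": 0,"tz": 1,"wx": 0,"wy": 0,"wz": 0,"gripper": 0.25}
    - {"tx": 0,"ty": 0,"tz": 1,"wx": 0,"wy": 0,"wz": 0,"gripper": 0.1}
    - {"tx": 0,"ty": 0,"tz": 1,"wx": 0,"wy": 0,"wz": 0,"gripper": 0.1}
    - {"tx": 0,"ty": 0,"tz": 1,"wx": 0,"wy": 0,"wz": 0,"gripper": 0.1}
  grip_force: 25

```text
time: 3.7
position: [0.5116, 0.1469, 0.1029]
tool_rot: [0.571, 3.089, 0.001]
ft_force: [-0.1, 0.5, 1.0]
grip_width: 0.711
grip_force: 0.0
```

Call:
jog_arm:
  increments:
    - {"tx": 0,"ty": 0,"tz": 0,"wx": 0,"wy": 0,"wz": 0,"gripper": 0.1}
    - {"tx": 0,"ty": 0,"tz": 0,"wx": 0,"wy": 0,"wz": 0,"gripper": 0.1}
    - {"tx": 0,"ty": 0,"tz": 0,"wx": 0,"wy": 0,"wz": 0,"gripper": 0.1}
    - {"tx": 0,"ty": 0,"tz": 0,"wx": 0,"wy": 0,"wz": 0,"gripper": 0.1}
    - {"tx": 0,"ty": 0,"tz": 0,"wx": 0,"wy": 0,"wz": 0,"gripper": 0.1}

```text
time: 4.12
position: [0.5115, 0.1467, 0.1025]
tool_rot: [0.571, 3.089, 0.0]
ft_force: [0.5, -0.4, -0.4]
grip_width: 0.322
grip_force: 0.0
```

Call:
jog_arm:
  increments:
    - {"tx": 0,"ty": 0,"tz": 0,"wx": 0,"wy": 0,"wz": 0,"gripper": 0.1}
    - {"tx": 0,"ty": 0,"tz": 0,"wx": 0,"wy": 0,"wz": 0,"gripper": 0.1}
    - {"tx": 0,"ty": 0,"tz": 0,"wx": 0,"wy": 0,"wz": 0,"gripper": 0.1}
    - {"tx": 0,"ty": 0,"tz": 0,"wx": 0,"wy": 0,"wz": 0,"gripper": 0.1}
    - {"tx": 0,"ty": 0,"tz": 0,"wx": 0,"wy": 0,"wz": 0,"gripper": 0.1}

```text
time: 4.53
position: [0.5115, 0.1469, 0.1026]
tool_rot: [0.571, 3.089, 0.0]
ft_force: [0.7, 0.8, 0.9]
grip_width: 0.205
grip_force: 25.0
```

```bash
python3 -c "
from h import *
p=[.561,-.1744,-.152]
print('W',l2w(p,SEAM,.036).round(4).tolist())
go([.511,.147,.2],-.37)
"
```

```text
W [[0.5514, -0.092, 0.036], [0.5393, -0.1711, 0.036], [0.5827, -0.1777, 0.036], [0.5706, -0.2568, 0.036]]
t 4.53 pos [0.5115 0.1469 0.1026] F [0.71 0.81 0.94] grip 0.205 25.0
shift mm [  0.5  -0.  -97.4] turn [0.0002 0.0001 0.0043]
```

Call:
jog_arm:
  increments:
    - {"tx": 0,"ty": 0,"tz": -8,"wx": 0,"wy": 0,"wz": 0,"gripper": 0.1}
    - {"tx": 0,"ty": 0,"tz": -28,"wx": 0,"wy": 0,"wz": 0,"gripper": 0.1}
    - {"tx": 0,"ty": 0,"tz": -50,"wx": 0,"wy": 0,"wz": 0,"gripper": 0.1}
    - {"tx": 0,"ty": 0,"tz": -72,"wx": 0,"wy": 0,"wz": 0,"gripper": 0.1}
    - {"tx": 0,"ty": 0,"tz": -85,"wx": 0,"wy": 0,"wz": 0,"gripper": 0.1}

```text
time: 4.95
position: [0.5123, 0.1467, 0.1904]
tool_rot: [0.571, 3.087, 0.002]
ft_force: [-0.5, -0.3, -0.1]
grip_width: 0.206
grip_force: 25.0
```

```bash
python3 -c "
from h import *
go([.5514,-.092,.150],-.152)
"
```

```text
t 4.95 pos [0.5123 0.1467 0.1904] F [-0.48 -0.35 -0.11] grip 0.206 25.0
shift mm [-121.9 -209.    40.3] turn [ 0.0017  0.0022 -0.2141]
```

Call:
jog_arm:
  increments:
    - {"tx": -8,"ty": -14,"tz": 0,"wx": 0,"wy": 0,"wz": 0,"gripper": 0.1}
    - {"tx": -22,"ty": -38,"tz": 0,"wx": 0,"wy": 0,"wz": 0,"gripper": 0.1}
    - {"tx": -38,"ty": -65,"tz": 0,"wx": 0,"wy": 0,"wz": 0,"gripper": 0.1}
    - {"tx": -54,"ty": -93,"tz": 0,"wx": 0,"wy": 0,"wz": 0,"gripper": 0.1}
    - {"tx": -70,"ty": -120,"tz": 0,"wx": 0,"wy": 0,"wz": 0,"gripper": 0.1}

```text
time: 5.37
position: [0.5337, 0.0081, 0.1881]
tool_rot: [0.571, 3.089, 0.0]
ft_force: [0.6, -0.3, -1.0]
grip_width: 0.203
grip_force: 25.0
```

Call:
jog_arm:
  increments:
    - {"tx": -16,"ty": -27,"tz": 4,"wx": 0,"wy": 0,"wz": -0.06,"gripper": 0.1}
    - {"tx": -31,"ty": -53,"tz": 15,"wx": 0,"wy": 0,"wz": -0.13,"gripper": 0.1}
    - {"tx": -44,"ty": -75,"tz": 28,"wx": 0,"wy": 0,"wz": -0.2,"gripper": 0.1}
    - {"tx": -52,"ty": -89,"tz": 38,"wx": 0,"wy": 0,"wz": -0.214,"gripper": 0.1}
    - {"tx": -52,"ty": -89,"tz": 40,"wx": 0,"wy": 0,"wz": -0.214,"gripper": 0.1}

```text
time: 5.78
position: [0.5491, -0.0974, 0.1463]
tool_rot: [-0.248, -3.129, 0.005]
ft_force: [-0.8, -0.2, -1.0]
grip_width: 0.202
grip_force: 25.0
```

```bash
python3 -c "
from h import *
for i in range(2): d=snap('wrist','w4')
go([.5514,-.092,.150],-.152)
print(fitseam([d],[.561,-.1744,-.152]))
print(vision.spot_in('wrist','ball_tip')[:2],vision.spot_in('wrist','burnisher')[:2])
s=ctrl.get_state(); r=R.from_rotvec(s['tool_rot']); print('pred tip px',proj(d,s['position']+r.apply([0,0,.0726])),'seam px',proj(d,l2w([.561,-.1744,-.152],SEAM,.036)).round(1).tolist())
cv2.imwrite('pics/w4c.png',cv2.resize(d['color'][0:300,100:500],None,fx=2,fy=2))
"
```

```text
t 5.88 pos [ 0.55   -0.0924  0.1472] F [ 0.46  1.05 -1.09] grip 0.208 25.0
shift mm [-1.4  0.6 -2.8] turn [ 0.0001 -0.0016 -0.0019]
(array([ 0.56152895, -0.1781945 , -0.13932362]), np.float64(0.140750238626273))
[] [{'bbox': [229.0, 201.6, 284.9, 306.7], 'conf': 0.79}, {'bbox': [0.0, 152.5, 325.4, 349.6], 'conf': 0.67}]
pred tip px [[264.17409932 205.92821438]] seam px [[261.7, 192.0], [166.9, 192.3], [170.8, 240.4], [80.1, 240.6]]
```

View pics/w4c.png

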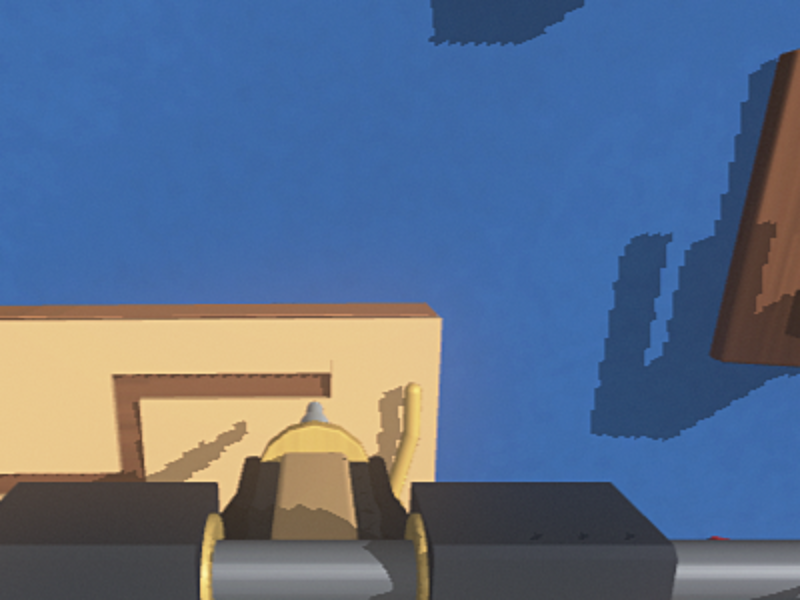

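```bash
python3 -c "
from h import *
d=load('w4'); g=cv2.cvtColor(d['color'],cv2.COLOR_BGR2GRAY)
print(g[193,150:172],g[193,258:272]); print(g[180:206,200]); print(g[220,150:180])
print(g[193:206,252:264])
E=d['extrinsics']; print(-E[:3,:3].T@E[:3,3],E[:3,:3].round(3).tolist(),d['fx'],d['fy'])
p=[.561,-.1744,-.152]
print(proj(d,l2w(p,GRO,.04)).round(1).tolist()); print(proj(d,l2w(p,APR,.04)).round(1).tolist())
"
```

```text
[204 205 204 205 209 193 168 134 113 113 113 113 114 114 113 113 114 115
 112 114 115 112] [117 117  94  84  87  84  74 162 205 207 206 205 205 206]
[206 204 205 203 207 209 226  67 103 117 117 116 114 116 115 115 112 106
 138 161 212 206 204 204 204 204]
[204 203 204 203 204 204 205 209 186 143 114 112 113 114 114 113 113 118
  91  76  63 196 214 205 204 205 203 203 203 204]
[[116 114 115 115 115 116 117 117  94  84  87  84]
 [115 118 116 116 116 118 117 116 122  98  87  86]
 [114 114 114 114 116 114 115 115 118  96  86  86]
 [113 110 111 112 112 110 113 113 113  93  81  84]
 [106 104 106 103 105 105 104 105 106  84  73  75]
 [146 147 147 146 146 148 149 148 148 150 151 115]
 [198 198 199 201 202 202 201 198 199 198 199 201]
 [209 210 214 220 194 179 206 214 211 210 208 210]
 [208 215 179 136 136 147 182 172 198 207 206 207]
 [210 197 130 111 135 152 166 169 191 205 206 205]
 [213 160 104 115 138 154 166 175 177 204 206 205]
 [217 147  97 118 138 154 167 175 177 175 198 207]
 [192 126  97 118 139 156 164 174 178 194 204 205]]
[ 0.47384591 -0.08343685  0.30995909] [[0.155, 0.988, -0.002], [0.949, -0.149, 0.278], [0.274, -0.045, -0.961]] 337.50029853804034 337.50029853804034
[[261.7, 186.9], [261.7, 199.6], [172.8, 199.9], [176.5, 248.0], [78.8, 248.3], [76.9, 236.7], [162.9, 236.4], [158.5, 187.3]]
[[2.8, 161.0], [26.7, 271.5], [317.8, 270.7], [323.5, 159.9]]
```

```bash
sed -i 's/^GRO=.*/GRO=np.array([[-27.5,85.5],[-16.5,85.5],[-16.5,5.5],[27.5,5.5],[27.5,-85.5],[16.5,-85.5],[16.5,-5.5],[-27.5,-5.5]])\/1000/' h.py; python3 -c "
from h import *
t=load('top0');s=load('side0');p0=[.561,-.1744,-.152]
for z in (.036,.04): print([ (q.round(4).tolist(),round(f,4)) for q,f in (fitseam([t],p0,z),fitseam([s],p0,z),fitseam([t,s],p0,z))])
d=load('w4'); x=np.array([.55,-.0924,.1472]); r=R.from_matrix([[-np.cos(-.15),.15,0],[.15,np.cos(.15),0],[0,0,-1]])
for dz in (.0726,.0696): print(proj(d,x+r.apply([0,0,dz])).round(1))
"
```

```text
[([0.5607, -0.1745, -0.1488], np.float64(0.0076)), ([0.5619, -0.1741, -0.1515], np.float64(0.0188)), ([0.5613, -0.1741, -0.1466], np.float64(0.0362))]
[([0.5599, -0.1737, -0.1463], np.float64(0.0073)), ([0.5602, -0.1776, -0.1528], np.float64(0.0217)), ([0.5602, -0.1755, -0.1503], np.float64(0.0519))]
[[261.5 204.7]]
[[261.5 206. ]]
```

Call:
jog_arm:
  increments:
    - {"tx": 0,"ty": 0,"tz": 5,"wx": 0,"wy": 0,"wz": 0,"gripper": 0.1}
    - {"tx": 0,"ty": 0,"tz": 13,"wx": 0,"wy": 0,"wz": 0,"gripper": 0.1}
    - {"tx": 0,"ty": 0,"tz": 21,"wx": 0,"wy": 0,"wz": 0,"gripper": 0.1}
    - {"tx": 0,"ty": 0,"tz": 27,"wx": 0,"wy": 0,"wz": 0,"gripper": 0.1}
    - {"tx": 0,"ty": 0,"tz": 27,"wx": 0,"wy": 0,"wz": 0,"gripper": 0.1}

```text
time: 6.4
position: [0.5493, -0.0915, 0.1186]
tool_rot: [-0.237, -3.129, 0.0]
ft_force: [-0.6, 0.0, -1.3]
grip_width: 0.204
grip_force: 25.0
```

```bash
python3 -c "
from h import *
for i in range(3): 
  d=snap('wrist','w5'); s=ctrl.get_state(); print(s['position'].round(4))
go([.5512,-.0921,.1176],-.15)
r=R.from_rotvec(s['tool_rot'])
print('pred ball',proj(d,s['position']+r.apply([0,0,.0696])).round(1),'groove',proj(d,l2w([.561,-.1745,-.15],GRO,.04)).round(1).tolist())
a=d['color'][130:250,130:290]; cv2.imwrite('pics/w5c.png',cv2.resize(a,None,fx=5,fy=5,interpolation=cv2.INTER_CUBIC))
"
```

```text
[ 0.5498 -0.0918  0.1194]
[ 0.5503 -0.092   0.12  ]
[ 0.5506 -0.0921  0.1205]
t 6.55 pos [ 0.5506 -0.0921  0.1205] F [-0.59  0.28 -0.91] grip 0.205 25.0
shift mm [-0.6  0.1  2.9] turn [-0.0001 -0.0001 -0.0018]
pred ball [[258.3 205.8]] groove [[265.6, 195.1], [265.5, 208.9], [160.4, 209.0], [164.9, 261.3], [50.9, 261.4], [48.5, 248.7], [149.9, 248.7], [144.6, 195.2]]
```

View pics/w5c.png

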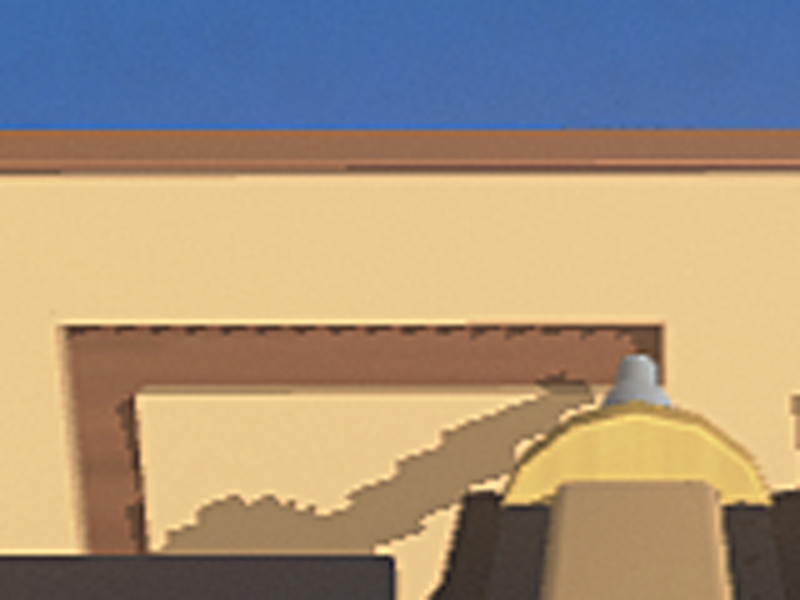

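Call:
jog_arm:
  increments:
    - {"tx": -0.5,"ty": -0.6,"tz": 0,"wx": 0,"wy": 0,"wz": 0,"gripper": 0.1}
    - {"tx": -1,"ty": -1.2,"tz": 1,"wx": 0,"wy": 0,"wz": 0,"gripper": 0.1}
    - {"tx": -1,"ty": -1.2,"tz": 3,"wx": 0,"wy": 0,"wz": 0,"gripper": 0.1}
    - {"tx": -1,"ty": -1.2,"tz": 6,"wx": 0,"wy": 0,"wz": 0,"gripper": 0.1}
    - {"tx": -1,"ty": -1.2,"tz": 7,"wx": 0,"wy": 0,"wz": 0,"gripper": 0.1}

```text
time: 6.97
position: [0.5512, -0.0934, 0.1131]
tool_rot: [-0.238, -3.132, -0.0]
ft_force: [-0.4, -0.0, -0.7]
grip_width: 0.206
grip_force: 25.0
```

```bash
python3 -c "
from h import *
for i in range(3): 
  d=snap('wrist','w6'); s=ctrl.get_state(); print(s['position'].round(4),s['ft_force'].round(2))
go([.5512,-.0921,.105],-.15)
g=cv2.cvtColor(d['color'],cv2.COLOR_BGR2GRAY)
print(g[205:222,252:268])
a=d['color'][170:260,160:280]; cv2.imwrite('pics/w6c.png',cv2.resize(a,None,fx=6,fy=6,interpolation=cv2.INTER_CUBIC))
"
```

```text
[ 0.551  -0.0933  0.1129] [ 0.75 -0.39 -0.89]
[ 0.5511 -0.0934  0.1131] [-0.17 -0.09 -1.05]
[ 0.5513 -0.0934  0.1134] [-0.61 -0.38 -0.67]
t 7.12 pos [ 0.5513 -0.0934  0.1134] F [-0.61 -0.38 -0.67] grip 0.204 25.0
shift mm [0.3 1.2 8.4] turn [ 0.     -0.0004 -0.0018]
[[101 106 104 120 139 155 166 175 187 133  81  68 161 206 208 205]
 [103 111 124 134 143 153 159 169 184 129  77  65 160 206 207 205]
 [103 118 125 134 145 153 162 166 174 166 119  70 157 203 208 205]
 [109 115 124 134 143 152 159 166 172 186 169 104 152 201 206 204]
 [110 115 125 135 145 153 163 167 173 183 191 153 182 207 206 206]
 [107 103 119 131 143 141 138 152 163 179 191 188 210 212 208 207]
 [123 127 133 135 140 143 141 140 138 160 155 141 175 175 202 211]
 [131 130 138 142 151 156 152 147 143 147 148 147 146 142 155 160]
 [161 187 195 215 219 215 212 213 195 185 167 157 151 149 152 151]
 [215 210 203 199 197 193 198 202 207 212 215 213 204 193 175 165]
 [196 196 197 195 196 195 194 195 194 193 194 195 201 208 211 210]
 [195 196 197 196 196 195 193 195 196 194 194 193 192 193 193 193]
 [194 196 196 195 195 195 195 196 194 195 195 191 192 196 192 191]
 [195 195 195 195 197 193 193 196 195 196 194 192 193 195 195 192]
 [195 196 196 195 195 193 195 197 196 194 195 190 192 192 193 193]
 [193 196 195 195 195 195 194 195 195 195 194 192 194 193 193 193]
 [195 194 195 195 195 194 193 197 195 196 192 190 193 193 194 191]]
```

View pics/w6c.png

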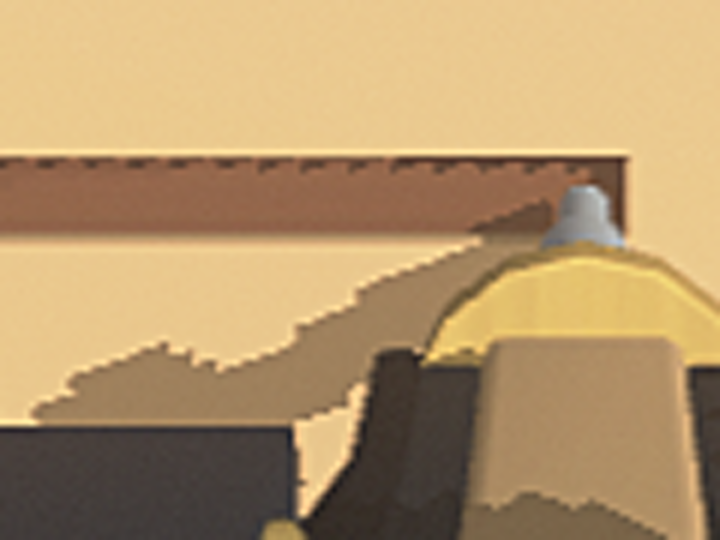

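Call:
jog_arm:
  increments:
    - {"tx": 0.3,"ty": -0.4,"tz": 2,"wx": 0,"wy": 0,"wz": 0,"gripper": 0.1}
    - {"tx": 0.3,"ty": -0.4,"tz": 4.5,"wx": 0,"wy": 0,"wz": 0,"gripper": 0.1}
    - {"tx": 0.3,"ty": -0.4,"tz": 7,"wx": 0,"wy": 0,"wz": 0,"gripper": 0.1}
    - {"tx": 0.3,"ty": -0.4,"tz": 8.3,"wx": 0,"wy": 0,"wz": 0,"gripper": 0.1}
    - {"tx": 0.3,"ty": -0.4,"tz": 8.3,"wx": 0,"wy": 0,"wz": 0,"gripper": 0.1}

```text
time: 7.53
position: [0.5512, -0.0938, 0.1052]
tool_rot: [0.238, 3.132, -0.0]
ft_force: [0.8, -0.3, 1.1]
grip_width: 0.203
grip_force: 25.0
```

```bash
python3 -c "
from h import *
F=[]
for i in range(6): 
  d=snap('wrist','w7'); s=ctrl.get_state(); F.append(np.r_[s['position'],s['ft_force']])
print(np.array(F).round(4)[[0,-1]],np.mean(F,0).round(4))
p=[.561,-.1745,-.15]
for c in ([-22,80],[-22,40],[-22,0],[22,0],[22,-80]): print(l2w(p,np.array([c])/1000,0).round(4))
go([.5512,-.0934,.1055],-.15)
a=d['color'][170:260,160:280]; cv2.imwrite('pics/w7c.png',cv2.resize(a,None,fx=6,fy=6,interpolation=cv2.INTER_CUBIC))
"
```

```text
[[ 0.5512 -0.0938  0.1054  0.4144 -0.09    1.3844]
 [ 0.5512 -0.0938  0.1055  0.4075  0.0205 -0.13  ]] [ 0.5512 -0.0938  0.1055 -0.1757 -0.0054  0.897 ]
[[ 0.5512 -0.0921  0.    ]]
[[ 0.5452 -0.1317  0.    ]]
[[ 0.5392 -0.1712  0.    ]]
[[ 0.5828 -0.1778  0.    ]]
[[ 0.5708 -0.2569  0.    ]]
t 7.83 pos [ 0.5512 -0.0938  0.1055] F [ 0.41  0.02 -0.13] grip 0.204 25.0
shift mm [ 0.1  0.4 -0. ] turn [ 0.0001  0.0004 -0.0018]
```

View pics/w7c.png

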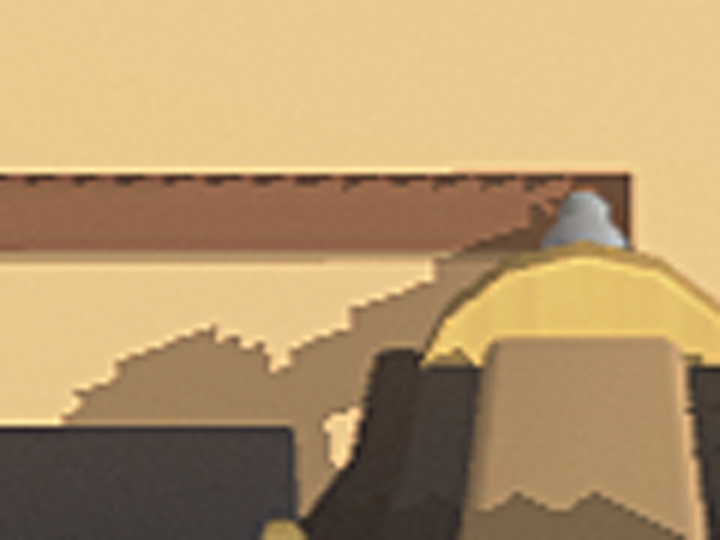

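Call:
jog_arm:
  increments:
    - {"tx": 0,"ty": -1.3,"tz": 0,"wx": 0,"wy": 0,"wz": 0,"gripper": 0.1}
    - {"tx": 0,"ty": -4,"tz": 0,"wx": 0,"wy": 0,"wz": 0,"gripper": 0.1}
    - {"tx": 0,"ty": -6.7,"tz": 0,"wx": 0,"wy": 0,"wz": 0,"gripper": 0.1}
    - {"tx": 0,"ty": -9.4,"tz": 0,"wx": 0,"wy": 0,"wz": 0,"gripper": 0.1}
    - {"tx": 0,"ty": -12,"tz": 0,"wx": 0,"wy": 0,"wz": 0,"gripper": 0.1}

```text
time: 8.25
position: [0.5492, -0.1057, 0.1053]
tool_rot: [0.238, 3.132, 0.001]
ft_force: [0.3, 1.3, 0.5]
grip_width: 0.208
grip_force: 25.0
```

Call:
jog_arm:
  increments:
    - {"tx": 0,"ty": -2.8,"tz": 0,"wx": 0,"wy": 0,"wz": 0,"gripper": 0.1}
    - {"tx": 0,"ty": -5.6,"tz": 0,"wx": 0,"wy": 0,"wz": 0,"gripper": 0.1}
    - {"tx": 0,"ty": -8.4,"tz": 0,"wx": 0,"wy": 0,"wz": 0,"gripper": 0.1}
    - {"tx": 0,"ty": -11.2,"tz": 0,"wx": 0,"wy": 0,"wz": 0,"gripper": 0.1}
    - {"tx": 0,"ty": -14,"tz": 0,"wx": 0,"wy": 0,"wz": 0,"gripper": 0.1}

```text
time: 8.67
position: [0.5471, -0.1197, 0.1052]
tool_rot: [-0.238, -3.133, -0.0]
ft_force: [1.1, 2.0, 0.6]
grip_width: 0.208
grip_force: 25.0
```

Call:
jog_arm:
  increments:
    - {"tx": 0,"ty": -2.8,"tz": 0,"wx": 0,"wy": 0,"wz": 0,"gripper": 0.1}
    - {"tx": 0,"ty": -5.6,"tz": 0,"wx": 0,"wy": 0,"wz": 0,"gripper": 0.1}
    - {"tx": 0,"ty": -8.4,"tz": 0,"wx": 0,"wy": 0,"wz": 0,"gripper": 0.1}
    - {"tx": 0,"ty": -11.2,"tz": 0,"wx": 0,"wy": 0,"wz": 0,"gripper": 0.1}
    - {"tx": 0,"ty": -14,"tz": 0,"wx": 0,"wy": 0,"wz": 0,"gripper": 0.1}

```text
time: 9.08
position: [0.545, -0.1336, 0.1053]
tool_rot: [0.238, 3.133, 0.0]
ft_force: [0.2, 2.5, 1.2]
grip_width: 0.208
grip_force: 25.0
```

```bash
cat >> h.py <<'E'
def chk(tag):
    F=[]
    for i in range(2):
        d=snap("wrist",tag); s=ctrl.get_state(); F.append(np.r_[s["position"],s["ft_force"]])
    print("pose,F",np.mean(F,0).round(4)); g=cv2.cvtColor(d["color"],cv2.COLOR_BGR2GRAY).astype(int)
    return d,g
def edges(v,o):  # positions and sizes of big steps
    e=np.diff(v); return [(int(i+o),int(e[i])) for i in np.where(abs(e)>25)[0]]
E
python3 -c "
from h import *
d,g=chk('w8'); go([.5452,-.1334,.1055],-.15)
for c in (200,225,240,280,290): print(c,edges(g[185:225,c],185))
print('ball col',edges(g[192:212,257],192),[g[203+k,246:270].tolist() for k in (0,2)])
w=load('w7'); w=cv2.cvtColor(w['color'],cv2.COLOR_BGR2GRAY).astype(int); print('ref',[(c,edges(w[185:225,c],185)) for c in (200,225,257)],w[203,246:270])
"
```

```text
pose,F [ 0.5448 -0.1346  0.1053 -0.1695 -0.8902  1.1637]
t 9.18 pos [ 0.5448 -0.1346  0.1053] F [-0.4  -0.92  1.47] grip 0.203 25.0
shift mm [-0.2  1.3 -0.2] turn [-0.0012  0.0002 -0.0027]
200 [(198, -76), (199, -73), (200, 43)]
225 [(198, -76), (199, -37), (211, 33), (213, 71), (219, -54), (220, -33)]
240 [(198, -120), (213, 36), (215, -30), (217, 46), (218, 46)]
280 [(198, -115), (211, 47), (213, 74), (220, -33)]
290 [(198, -115), (199, -29), (201, 26), (211, 45), (213, 73)]
ball col [(198, -116), (201, 70)] [[108, 108, 108, 110, 110, 111, 114, 110, 104, 114, 131, 150, 167, 178, 136, 105, 107, 109, 110, 108, 111, 110, 110, 108], [109, 112, 113, 114, 90, 76, 75, 95, 102, 113, 132, 148, 159, 168, 178, 140, 107, 106, 108, 109, 108, 109, 110, 109]]
ref [(200, [(198, -132), (211, 33), (213, 52)]), (225, [(198, -157), (200, 28), (211, 35), (212, 31), (213, 30), (218, -91)]), (257, [(198, -115), (200, 37), (201, 49), (212, 61)])] [113 116 117 119 117  90  77  85 100 121 140 157 171 187 135  85  82  83
  70 166 207 208 206 205]
```

Call:
jog_arm:
  increments:
    - {"tx": 0,"ty": -1.3,"tz": 0,"wx": 0,"wy": 0,"wz": 0,"gripper": 0.1}
    - {"tx": 0,"ty": -4,"tz": 0,"wx": 0,"wy": 0,"wz": 0,"gripper": 0.1}
    - {"tx": 0,"ty": -6.7,"tz": 0,"wx": 0,"wy": 0,"wz": 0,"gripper": 0.1}
    - {"tx": 0,"ty": -9.4,"tz": 0,"wx": 0,"wy": 0,"wz": 0,"gripper": 0.1}
    - {"tx": 0,"ty": -12,"tz": 0,"wx": 0,"wy": 0,"wz": 0,"gripper": 0.1}

```text
time: 9.6
position: [0.5432, -0.1452, 0.1052]
tool_rot: [0.238, 3.133, 0.0]
ft_force: [0.9, 2.1, 1.4]
grip_width: 0.206
grip_force: 25.0
```

Call:
jog_arm:
  increments:
    - {"tx": 0,"ty": -2.8,"tz": 0,"wx": 0,"wy": 0,"wz": 0,"gripper": 0.1}
    - {"tx": 0,"ty": -5.6,"tz": 0,"wx": 0,"wy": 0,"wz": 0,"gripper": 0.1}
    - {"tx": 0,"ty": -8.4,"tz": 0,"wx": 0,"wy": 0,"wz": 0,"gripper": 0.1}
    - {"tx": 0,"ty": -11.2,"tz": 0,"wx": 0,"wy": 0,"wz": 0,"gripper": 0.1}
    - {"tx": 0,"ty": -14,"tz": 0,"wx": 0,"wy": 0,"wz": 0,"gripper": 0.1}

```text
time: 10.02
position: [0.541, -0.1593, 0.1053]
tool_rot: [0.238, 3.133, 0.0]
ft_force: [0.7, 1.6, 1.7]
grip_width: 0.206
grip_force: 25.0
```

Call:
jog_arm:
  increments:
    - {"tx": 0,"ty": -2.8,"tz": 0,"wx": 0,"wy": 0,"wz": 0,"gripper": 0.1}
    - {"tx": 0,"ty": -5.6,"tz": 0,"wx": 0,"wy": 0,"wz": 0,"gripper": 0.1}
    - {"tx": 0,"ty": -8.4,"tz": 0,"wx": 0,"wy": 0,"wz": 0,"gripper": 0.1}
    - {"tx": 0,"ty": -11,"tz": 0,"wx": 0,"wy": 0,"wz": 0,"gripper": 0.1}
    - {"tx": 0,"ty": -12.5,"tz": 0,"wx": 0,"wy": 0,"wz": 0,"gripper": 0.1}

```text
time: 10.43
position: [0.5391, -0.1719, 0.1053]
tool_rot: [0.239, 3.132, -0.0]
ft_force: [0.3, 1.2, 1.5]
grip_width: 0.2
grip_force: 25.0
```

```bash
python3 -c "
from h import *
d,g=chk('w9'); go([.5392,-.1729,.1055],-.15)
for c in (270,290,310): print(c,edges(g[185:225,c],185))
print('ball col',edges(g[192:212,257],192))
for r in (196,200,203,205,208,211): print(r,g[r,238:275].tolist())
"
```

```text
pose,F [ 0.539  -0.1722  0.1053 -0.7653 -0.2313  1.5065]
t 10.53 pos [ 0.539  -0.1722  0.1053] F [-0.15 -0.87  1.4 ] grip 0.203 25.0
shift mm [-0.3 -0.6 -0.2] turn [-0.0009  0.0001 -0.0024]
270 [(198, -73), (199, -47), (211, 33), (215, 33)]
290 [(198, -105), (199, -29), (200, 26), (211, 31), (213, 73)]
310 [(198, -116), (211, 31), (213, 70)]
ball col [(198, -56), (199, -54), (201, 74)]
196 [194, 195, 194, 194, 194, 194, 194, 193, 194, 194, 196, 194, 196, 195, 195, 193, 195, 193, 195, 194, 193, 195, 195, 194, 194, 194, 194, 195, 194, 195, 192, 194, 194, 195, 195, 194, 194]
200 [194, 194, 194, 195, 194, 194, 195, 194, 194, 198, 195, 116, 59, 66, 66, 63, 90, 95, 94, 93, 94, 95, 74, 63, 86, 96, 96, 95, 98, 75, 64, 61, 87, 95, 93, 94, 96]
203 [195, 193, 194, 195, 194, 195, 194, 195, 194, 197, 206, 139, 95, 104, 104, 101, 102, 113, 130, 144, 161, 173, 128, 96, 96, 100, 100, 100, 101, 100, 101, 104, 105, 106, 106, 107, 106]
205 [195, 194, 194, 194, 194, 194, 195, 194, 194, 196, 207, 129, 67, 76, 77, 97, 98, 111, 129, 145, 154, 165, 177, 137, 105, 104, 105, 106, 108, 106, 105, 108, 106, 106, 108, 105, 107]
208 [199, 202, 206, 150, 109, 182, 197, 197, 198, 203, 214, 136, 67, 91, 103, 107, 117, 126, 133, 142, 149, 156, 162, 172, 184, 132, 98, 105, 107, 104, 106, 105, 107, 107, 105, 105, 108]
211 [127, 126, 128, 128, 126, 126, 126, 126, 130, 129, 134, 98, 93, 113, 116, 119, 126, 126, 130, 133, 131, 131, 129, 152, 147, 139, 127, 96, 94, 99, 100, 100, 98, 99, 98, 97, 98]
```

Call:
jog_arm:
  increments:
    - {"tx": 0,"ty": -0.7,"tz": 0,"wx": 0,"wy": 0,"wz": 0,"gripper": 0.1}
    - {"tx": -1.3,"ty": -0.7,"tz": 0,"wx": 0,"wy": 0,"wz": 0,"gripper": 0.1}
    - {"tx": -4,"ty": -0.7,"tz": 0,"wx": 0,"wy": 0,"wz": 0,"gripper": 0.1}
    - {"tx": -6.7,"ty": -0.7,"tz": 0,"wx": 0,"wy": 0,"wz": 0,"gripper": 0.1}
    - {"tx": -9.4,"ty": -0.7,"tz": 0,"wx": 0,"wy": 0,"wz": 0,"gripper": 0.1}

```text
time: 10.95
position: [0.5481, -0.1736, 0.105]
tool_rot: [-0.238, -3.131, 0.0]
ft_force: [-1.2, -0.4, 0.9]
grip_width: 0.206
grip_force: 25.0
```

Call:
jog_arm:
  increments:
    - {"tx": -2.7,"ty": 0,"tz": 0,"wx": 0,"wy": 0,"wz": 0,"gripper": 0.1}
    - {"tx": -5.4,"ty": 0,"tz": 0,"wx": 0,"wy": 0,"wz": 0,"gripper": 0.1}
    - {"tx": -8.1,"ty": 0,"tz": 0,"wx": 0,"wy": 0,"wz": 0,"gripper": 0.1}
    - {"tx": -10.8,"ty": 0,"tz": 0,"wx": 0,"wy": 0,"wz": 0,"gripper": 0.1}
    - {"tx": -12.6,"ty": 0,"tz": 0,"wx": 0,"wy": 0,"wz": 0,"gripper": 0.1}

```text
time: 11.37
position: [0.5613, -0.1754, 0.1053]
tool_rot: [0.238, 3.132, -0.0]
ft_force: [-0.8, 0.5, 1.0]
grip_width: 0.207
grip_force: 25.0
```

```bash
python3 -c "
from h import *
d,g=chk('w10'); go([.5392,-.1729,.1055],-.15)
for r in (175,182,190,197,199,202,205): print(r,edges(g[r,235:285],235))
print(g[204,240:275].tolist())
print('ball col',edges(g[192:212,257],192))
"
```

```text
pose,F [ 0.5618 -0.1755  0.1054  0.0186  0.5695  0.4166]
t 11.47 pos [ 0.5618 -0.1755  0.1054] F [-0.74  0.13  0.79] grip 0.204 25.0
shift mm [22.7 -0.8 -0.1] turn [-0.0002  0.0016 -0.0017]
175 [(247, -40), (248, -45)]
182 [(247, -43), (248, -47), (263, 30)]
190 [(247, -29), (248, -49), (263, 109)]
197 [(247, -34), (248, -53), (263, 115)]
199 [(248, -57), (263, 113)]
202 [(248, -50), (255, 39), (258, -30), (263, 110)]
205 [(248, -50), (249, -41), (260, -56), (261, -43), (263, 113)]
[181, 182, 180, 180, 181, 183, 182, 186, 166, 113, 97, 100, 103, 90, 92, 105, 121, 135, 145, 156, 169, 110, 67, 62, 170, 188, 183, 182, 182, 182, 181, 181, 181, 182, 182]
ball col [(201, 69)]
```

Call:
jog_arm:
  increments:
    - {"tx": -1.3,"ty": -0.2,"tz": 0,"wx": 0,"wy": 0,"wz": 0,"gripper": 0.1}
    - {"tx": -4,"ty": -0.5,"tz": 0,"wx": 0,"wy": 0,"wz": 0,"gripper": 0.1}
    - {"tx": -6.7,"ty": -0.5,"tz": 0,"wx": 0,"wy": 0,"wz": 0,"gripper": 0.1}
    - {"tx": -9.4,"ty": -0.5,"tz": 0,"wx": 0,"wy": 0,"wz": 0,"gripper": 0.1}
    - {"tx": -12.1,"ty": -0.5,"tz": 0,"wx": 0,"wy": 0,"wz": 0,"gripper": 0.1}

```text
time: 11.88
position: [0.5729, -0.1778, 0.1052]
tool_rot: [-0.238, -3.132, -0.0]
ft_force: [-2.4, -0.3, 0.4]
grip_width: 0.203
grip_force: 25.0
```

Call:
jog_arm:
  increments:
    - {"tx": -2.7,"ty": 0,"tz": 0,"wx": 0,"wy": 0,"wz": 0,"gripper": 0.1}
    - {"tx": -5.4,"ty": 0,"tz": 0,"wx": 0,"wy": 0,"wz": 0,"gripper": 0.1}
    - {"tx": -8,"ty": 0,"tz": 0,"wx": 0,"wy": 0,"wz": 0,"gripper": 0.1}
    - {"tx": -9.3,"ty": 0,"tz": 0,"wx": 0,"wy": 0,"wz": 0,"gripper": 0.1}
    - {"tx": -9.3,"ty": 0,"tz": 0,"wx": 0,"wy": 0,"wz": 0,"gripper": 0.1}

```text
time: 12.3
position: [0.5827, -0.1792, 0.1053]
tool_rot: [0.238, 3.131, -0.0]
ft_force: [-0.6, 0.5, 2.2]
grip_width: 0.205
grip_force: 25.0
```

```bash
python3 -c "
from h import *
d,g=chk('w11'); go([.5828,-.1795,.1055],-.15)
for r in (175,182,190): print(r,edges(g[r,235:285],235))
for c in (200,215,225,235,240,245): print(c,edges(g[185:225,c],185))
for r in (203,205): print(g[r,240:275].tolist())
print('ball col',edges(g[192:212,257],192))
"
```

```text
pose,F [ 0.5827 -0.1792  0.1055 -0.5159 -0.0833  0.784 ]
t 12.4 pos [ 0.5826 -0.1792  0.1055] F [-0.    0.04  1.12] grip 0.205 25.0
shift mm [-0.2 -0.3  0. ] turn [-0.0001  0.0015 -0.0017]
175 [(248, -60), (249, -35), (264, 102)]
182 [(248, -47), (249, -41), (264, 103)]
190 [(248, -50), (249, -43), (264, 107)]
200 [(198, -84), (211, 46), (213, 46)]
215 [(198, -112), (211, 47), (213, 49)]
225 [(198, -134), (200, 31), (211, 46), (213, 46), (217, -47), (218, -27)]
235 [(198, -140), (199, 39), (211, 27), (221, 42), (222, 50)]
240 [(198, -136), (200, 29), (211, 31), (217, 41), (218, 38)]
245 [(198, -117), (207, -27), (211, 27), (214, 52)]
[85, 86, 87, 87, 87, 86, 87, 88, 86, 86, 89, 69, 64, 64, 83, 98, 112, 126, 137, 149, 122, 75, 62, 64, 54, 159, 174, 169, 169, 169, 172, 168, 169, 168, 169]
[87, 89, 86, 85, 86, 87, 91, 86, 89, 88, 93, 72, 62, 80, 84, 99, 112, 122, 133, 143, 154, 100, 60, 62, 54, 159, 175, 170, 170, 169, 169, 167, 169, 168, 170]
ball col [(201, 55)]
```

Call:
jog_arm:
  increments:
    - {"tx": 0,"ty": -1.3,"tz": 0,"wx": 0,"wy": 0,"wz": 0,"gripper": 0.1}
    - {"tx": 0,"ty": -4,"tz": 0,"wx": 0,"wy": 0,"wz": 0,"gripper": 0.1}
    - {"tx": 0,"ty": -6.7,"tz": 0,"wx": 0,"wy": 0,"wz": 0,"gripper": 0.1}
    - {"tx": 0,"ty": -9.4,"tz": 0,"wx": 0,"wy": 0,"wz": 0,"gripper": 0.1}
    - {"tx": 0,"ty": -12,"tz": 0,"wx": 0,"wy": 0,"wz": 0,"gripper": 0.1}

```text
time: 12.82
position: [0.5802, -0.191, 0.1054]
tool_rot: [0.238, 3.132, 0.001]
ft_force: [-0.1, 1.2, -0.4]
grip_width: 0.202
grip_force: 25.0
```

Call:
jog_arm:
  increments:
    - {"tx": 0,"ty": -2.8,"tz": 0,"wx": 0,"wy": 0,"wz": 0,"gripper": 0.1}
    - {"tx": 0,"ty": -5.6,"tz": 0,"wx": 0,"wy": 0,"wz": 0,"gripper": 0.1}
    - {"tx": 0,"ty": -8.4,"tz": 0,"wx": 0,"wy": 0,"wz": 0,"gripper": 0.1}
    - {"tx": 0,"ty": -11.2,"tz": 0,"wx": 0,"wy": 0,"wz": 0,"gripper": 0.1}
    - {"tx": 0,"ty": -14,"tz": 0,"wx": 0,"wy": 0,"wz": 0,"gripper": 0.1}

```text
time: 13.23
position: [0.5779, -0.2051, 0.1052]
tool_rot: [-0.238, -3.133, -0.0]
ft_force: [0.2, 1.1, 0.9]
grip_width: 0.205
grip_force: 25.0
```

Call:
jog_arm:
  increments:
    - {"tx": 0,"ty": -2.8,"tz": 0,"wx": 0,"wy": 0,"wz": 0,"gripper": 0.1}
    - {"tx": 0,"ty": -5.6,"tz": 0,"wx": 0,"wy": 0,"wz": 0,"gripper": 0.1}
    - {"tx": 0,"ty": -8.4,"tz": 0,"wx": 0,"wy": 0,"wz": 0,"gripper": 0.1}
    - {"tx": 0,"ty": -11.2,"tz": 0,"wx": 0,"wy": 0,"wz": 0,"gripper": 0.1}
    - {"tx": 0,"ty": -14,"tz": 0,"wx": 0,"wy": 0,"wz": 0,"gripper": 0.1}

```text
time: 13.65
position: [0.5758, -0.2189, 0.1053]
tool_rot: [0.238, 3.132, 0.0]
ft_force: [1.6, 1.2, 0.2]
grip_width: 0.204
grip_force: 25.0
```

```bash
python3 -c "
from h import *
d,g=chk('w12'); go([.5768,-.2191,.1055],-.15)
for c in (200,225,235,245,270,285): print(c,edges(g[185:225,c],185))
print('ball col',edges(g[192:212,257],192))
"
```

```text
pose,F [ 0.5756 -0.22    0.1053  0.6216 -0.5921  0.6073]
t 13.75 pos [ 0.5756 -0.2201  0.1054] F [ 0.57 -0.81  0.17] grip 0.204 25.0
shift mm [-1.   1.2 -0.1] turn [-0.0014  0.0003 -0.0028]
200 [(199, -75), (200, -34), (212, 34), (214, 49)]
225 [(199, -70), (200, -52), (212, 35), (214, 47), (217, -53), (219, 63), (220, -87)]
235 [(199, -69), (200, -61), (201, 27), (210, -29), (214, 29), (221, 43), (222, 52)]
245 [(199, -73), (200, -62), (201, 38), (214, 52)]
270 [(199, -113), (212, 40), (215, 33)]
285 [(199, -109), (212, 50), (214, 66)]
ball col [(199, -57), (200, -55), (201, 75)]
```

Call:
jog_arm:
  increments:
    - {"tx": -0.2,"ty": -1.3,"tz": 0,"wx": 0,"wy": 0,"wz": 0,"gripper": 0.1}
    - {"tx": -0.4,"ty": -4,"tz": 0,"wx": 0,"wy": 0,"wz": 0,"gripper": 0.1}
    - {"tx": -0.6,"ty": -6.7,"tz": 0,"wx": 0,"wy": 0,"wz": 0,"gripper": 0.1}
    - {"tx": -0.7,"ty": -9.4,"tz": 0,"wx": 0,"wy": 0,"wz": 0,"gripper": 0.1}
    - {"tx": -0.7,"ty": -12,"tz": 0,"wx": 0,"wy": 0,"wz": 0,"gripper": 0.1}

```text
time: 14.17
position: [0.5749, -0.2306, 0.1053]
tool_rot: [0.238, 3.132, 0.0]
ft_force: [-1.2, 2.3, 1.4]
grip_width: 0.204
grip_force: 25.0
```

Call:
jog_arm:
  increments:
    - {"tx": 0,"ty": -2.8,"tz": 0,"wx": 0,"wy": 0,"wz": 0,"gripper": 0.1}
    - {"tx": 0,"ty": -5.6,"tz": 0,"wx": 0,"wy": 0,"wz": 0,"gripper": 0.1}
    - {"tx": 0,"ty": -8.4,"tz": 0,"wx": 0,"wy": 0,"wz": 0,"gripper": 0.1}
    - {"tx": -0.2,"ty": -11.2,"tz": 0,"wx": 0,"wy": 0,"wz": 0,"gripper": 0.1}
    - {"tx": -0.2,"ty": -14,"tz": 0,"wx": 0,"wy": 0,"wz": 0,"gripper": 0.1}

```text
time: 14.58
position: [0.5728, -0.2448, 0.1053]
tool_rot: [0.238, 3.132, 0.0]
ft_force: [0.5, 2.7, 0.9]
grip_width: 0.209
grip_force: 25.0
```

Call:
jog_arm:
  increments:
    - {"tx": 0,"ty": -2.8,"tz": 0,"wx": 0,"wy": 0,"wz": 0,"gripper": 0.1}
    - {"tx": 0,"ty": -5.6,"tz": 0,"wx": 0,"wy": 0,"wz": 0,"gripper": 0.1}
    - {"tx": 0,"ty": -8.4,"tz": 0,"wx": 0,"wy": 0,"wz": 0,"gripper": 0.1}
    - {"tx": 0,"ty": -11,"tz": 0,"wx": 0,"wy": 0,"wz": 0,"gripper": 0.1}
    - {"tx": 0,"ty": -12.5,"tz": 0,"wx": 0,"wy": 0,"wz": 0,"gripper": 0.1}

```text
time: 15.0
position: [0.5708, -0.2574, 0.1053]
tool_rot: [0.239, 3.132, -0.0]
ft_force: [0.2, 1.1, 1.1]
grip_width: 0.207
grip_force: 25.0
```

```bash
python3 -c "
from h import *
d,g=chk('w13'); go([.5708,-.2586,.1055],-.15)
for c in (270,285): print(c,edges(g[185:225,c],185))
print('ball col',edges(g[192:212,257],192))
for r in (203,205): print(g[r,240:275].tolist())
"
```

```text
pose,F [ 0.5707 -0.2578  0.1053 -0.3996  0.5802  1.0298]
t 15.1 pos [ 0.5707 -0.2578  0.1053] F [-0.71  0.37  0.93] grip 0.204 25.0
shift mm [-0.2 -0.8 -0.2] turn [-0.001   0.0002 -0.0024]
270 [(198, -113), (211, 52), (215, 33)]
285 [(198, -117), (211, 52), (213, 68)]
ball col [(198, -114), (199, -29), (201, 79)]
[188, 188, 188, 187, 188, 187, 189, 193, 181, 125, 97, 106, 83, 76, 93, 111, 125, 140, 150, 166, 127, 98, 96, 101, 101, 99, 99, 100, 99, 100, 100, 98, 103, 99, 99]
[186, 187, 187, 188, 189, 185, 188, 192, 182, 110, 68, 74, 75, 90, 97, 108, 125, 139, 149, 157, 171, 131, 96, 96, 97, 98, 100, 99, 98, 97, 99, 98, 101, 97, 99]
```

Call:
jog_arm:
  increments:
    - {"tx": 0,"ty": -0.5,"tz": 0,"wx": 0,"wy": 0,"wz": 0,"gripper": 0.1}
    - {"tx": 0,"ty": -1,"tz": 0,"wx": 0,"wy": 0,"wz": 0,"gripper": 0.1}
    - {"tx": 0,"ty": -1,"tz": 0,"wx": 0,"wy": 0,"wz": 0,"gripper": 0.1}
    - {"tx": 0,"ty": -1,"tz": 0,"wx": 0,"wy": 0,"wz": 0,"gripper": 0.1}
    - {"tx": 0,"ty": -1,"tz": 0,"wx": 0,"wy": 0,"wz": 0,"gripper": 0.1}

```text
time: 15.52
position: [0.5708, -0.258, 0.1053]
tool_rot: [0.238, 3.132, -0.0]
ft_force: [-0.7, -0.0, 1.0]
grip_width: 0.203
grip_force: 25.0
```

Call:
jog_arm:
  increments:
    - {"tx": 0,"ty": 0,"tz": -3,"wx": 0,"wy": 0,"wz": 0,"gripper": 0.1}
    - {"tx": 0,"ty": 0,"tz": -15,"wx": 0,"wy": 0,"wz": 0,"gripper": 0.1}
    - {"tx": 0,"ty": 0,"tz": -35,"wx": 0,"wy": 0,"wz": 0,"gripper": 0.1}
    - {"tx": 0,"ty": 0,"tz": -60,"wx": 0,"wy": 0,"wz": 0,"gripper": 0.1}
    - {"tx": 0,"ty": 0,"tz": -85,"wx": 0,"wy": 0,"wz": 0,"gripper": 0.1}

```text
time: 15.93
position: [0.5701, -0.2579, 0.1913]
tool_rot: [-0.239, -3.131, 0.0]
ft_force: [0.4, -0.7, -0.5]
grip_width: 0.207
grip_force: 25.0
```

```bash
python3 -c "
from h import *
go([.516,.1458,.19],-.225)
"
```

```text
t 15.93 pos [ 0.5701 -0.2579  0.1913] F [ 0.43 -0.68 -0.47] grip 0.207 25.0
shift mm [114.6 390.8   1.4] turn [-0.0003 -0.0014  0.0728]
```

Call:
jog_arm:
  increments:
    - {"tx": 5,"ty": 17,"tz": 0,"wx": 0,"wy": 0,"wz": 0,"gripper": 0.1}
    - {"tx": 14,"ty": 48,"tz": 0,"wx": 0,"wy": 0,"wz": 0,"gripper": 0.1}
    - {"tx": 24,"ty": 82,"tz": 0,"wx": 0,"wy": 0,"wz": 0,"gripper": 0.1}
    - {"tx": 34,"ty": 116,"tz": 0,"wx": 0,"wy": 0,"wz": 0,"gripper": 0.1}
    - {"tx": 44,"ty": 150,"tz": 0,"wx": 0,"wy": 0,"wz": 0,"gripper": 0.1}

```text
time: 16.35
position: [0.5494, -0.1019, 0.191]
tool_rot: [0.24, 3.132, -0.0]
ft_force: [-0.1, 0.2, -0.6]
grip_width: 0.203
grip_force: 25.0
```

Call:
jog_arm:
  increments:
    - {"tx": 10,"ty": 34,"tz": 0,"wx": 0,"wy": 0,"wz": 0,"gripper": 0.1}
    - {"tx": 20,"ty": 68,"tz": 0,"wx": 0,"wy": 0,"wz": 0,"gripper": 0.1}
    - {"tx": 30,"ty": 102,"tz": 0,"wx": 0,"wy": 0,"wz": 0.02,"gripper": 0.1}
    - {"tx": 40,"ty": 134,"tz": 0,"wx": 0,"wy": 0,"wz": 0.05,"gripper": 0.1}
    - {"tx": 48,"ty": 164,"tz": 0,"wx": 0,"wy": 0,"wz": 0.073,"gripper": 0.1}

```text
time: 16.77
position: [0.5266, 0.0683, 0.1912]
tool_rot: [0.354, 3.121, 0.001]
ft_force: [0.8, 0.8, -0.7]
grip_width: 0.205
grip_force: 25.0
```

```bash
python3 -c "
from h import *
go([.5164,.1458,.18],-.225)
"
```

```text
t 16.77 pos [0.5266 0.0683 0.1912] F [ 0.81  0.78 -0.68] grip 0.205 25.0
shift mm [27.3 73.3 11.2] turn [ 0.0006  0.0004 -0.0007]
```

Call:
jog_arm:
  increments:
    - {"tx": 10,"ty": 27,"tz": 0,"wx": 0,"wy": 0,"wz": 0,"gripper": 0.1}
    - {"tx": 20,"ty": 52,"tz": 0,"wx": 0,"wy": 0,"wz": 0,"gripper": 0.1}
    - {"tx": 26,"ty": 69,"tz": 2,"wx": 0,"wy": 0,"wz": 0,"gripper": 0.1}
    - {"tx": 27,"ty": 73,"tz": 4,"wx": 0,"wy": 0,"wz": 0,"gripper": 0.1}
    - {"tx": 27,"ty": 73,"tz": 5,"wx": 0,"wy": 0,"wz": 0,"gripper": 0.1}

```text
time: 17.18
position: [0.5169, 0.1448, 0.1854]
tool_rot: [-0.348, -3.122, 0.0]
ft_force: [0.4, -0.1, -1.1]
grip_width: 0.204
grip_force: 25.0
```

```bash
python3 -c "
from h import *
for i in range(5): chk('w14')
d=load('w14')
go([.5164,.1458,.18],-.225)
s=ctrl.get_state(); r=R.from_rotvec(s['tool_rot'])
print('pred ball c',proj(d,s['position']+r.apply([0,0,.0696])).round(1), 'camyaw',d['extrinsics'][0,:2])
q=[.5166,.1457,-.225]
print('prong',proj(d,l2w(q,np.array([[-35,-20],[-35,-8],[-35,8],[-35,20]])/1000,.09)).round(1).tolist(),'base',proj(d,l2w(q,np.array([[-60,-45],[-60,45]])/1000,.012)).round(1).tolist())
g=cv2.cvtColor(d['color'],cv2.COLOR_BGR2GRAY).astype(int)
for r_ in (203,204,206): print(g[r_,244:272].tolist())
print(edges(g[190:215,257],190),edges(g[190:215,258],190))
for r_ in (150,165,180): print(r_,[e for e in edges(g[r_,180:340],180)])
a=d['color']; cv2.imwrite('pics/w14c.png',a)
print(vision.spot_in('wrist','rest')[:3])
"
```

```text
pose,F [ 0.5173  0.1424  0.1853 -0.0387 -0.5141 -1.8512]
pose,F [ 0.5177  0.1415  0.1855  0.3536 -0.1716 -0.5847]
pose,F [ 0.5177  0.1419  0.1855  0.3592  0.1181 -1.3198]
pose,F [ 0.5176  0.1425  0.1855 -0.0504  0.3881 -1.1968]
pose,F [ 0.5175  0.143   0.1854 -0.0412  0.742  -0.913 ]
t 17.68 pos [0.5174 0.1431 0.1854] F [ 0.41  0.67 -0.55] grip 0.204 25.0
shift mm [1.6 2.4 5.4] turn [ 0.0001  0.0002 -0.0007]
pred ball c [[258.6 204.8]] camyaw [0.22374388 0.97464784]
prong [[235.5, 149.4], [251.1, 149.4], [271.9, 149.3], [287.5, 149.3]] base [[214.2, 111.2], [306.9, 111.2]]
[122, 121, 118, 115, 112, 113, 116, 115, 112, 114, 119, 140, 160, 181, 197, 206, 195, 136, 107, 109, 110, 110, 109, 108, 109, 112, 117, 91]
[121, 122, 120, 112, 114, 114, 116, 117, 110, 113, 119, 140, 161, 182, 194, 204, 218, 152, 105, 110, 112, 109, 111, 108, 111, 114, 114, 91]
[122, 121, 119, 115, 111, 113, 118, 114, 90, 114, 147, 159, 167, 180, 186, 193, 212, 132, 70, 82, 87, 89, 90, 91, 93, 92, 94, 82]
[(200, 93), (212, 54)] [(200, 122), (201, -27), (209, -30), (212, 54)]
150 [(208, -28), (216, 33), (270, -27), (333, -29)]
165 [(209, -33), (270, -27), (330, 35)]
180 [(208, -31), (217, 28), (220, -35), (222, 35), (224, -33), (270, -34), (271, 26), (288, -29), (325, 37)]
[{'bbox': [211.2, 113.3, 305.5, 236.4], 'conf': 0.96}, {'bbox': [239.7, 308.6, 290.2, 336.0], 'conf': 0.92}, {'bbox': [91.5, 0.6, 210.5, 76.4], 'conf': 0.86}]
```

Call:
jog_arm:
  increments:
    - {"tx": 0,"ty": 0,"tz": 0,"wx": 0,"wy": 0,"wz": 0,"gripper": 0.1}
    - {"tx": 0,"ty": 0,"tz": 0,"wx": 0,"wy": 0,"wz": 0,"gripper": 0.1}
    - {"tx": 0,"ty": 0,"tz": 0,"wx": 0,"wy": 0,"wz": 0,"gripper": 0.1}
    - {"tx": 0,"ty": 0,"tz": 0,"wx": 0,"wy": 0,"wz": 0,"gripper": 0.1}
    - {"tx": 0,"ty": 0,"tz": 0,"wx": 0,"wy": 0,"wz": 0,"gripper": 0.1}

```text
time: 18.15
position: [0.5173, 0.1437, 0.1853]
tool_rot: [0.352, 3.122, 0.0]
ft_force: [0.6, 0.5, -1.3]
grip_width: 0.203
grip_force: 25.0
```

```bash
python3 -c "
from h import *
for i in range(2): d,g=chk('w15')
go([.5164,.1458,.18],-.225)
q=[.5166,.1457,-.225]
print('gap',proj(d,l2w(q,np.array([[-35,-8],[-35,8]])/1000,.09)).round(1).tolist())
for r_ in (203,204): print(g[r_,244:282].tolist())
for r_ in (152,165,180): print(r_,g[r_,240:290].tolist())
"
```

```text
pose,F [ 0.5173  0.1437  0.1853  0.4481 -0.022  -1.0015]
pose,F [ 0.5173  0.1437  0.1853  0.3808  0.2489 -1.3228]
t 18.35 pos [0.5173 0.1437 0.1853] F [ 0.45 -0.   -1.  ] grip 0.206 25.0
shift mm [1.3 1.9 5.3] turn [0.0001 0.     0.0002]
gap [[250.2, 149.9], [271.1, 149.9]]
[120, 119, 113, 111, 113, 117, 112, 109, 112, 116, 119, 140, 161, 180, 196, 207, 196, 135, 105, 108, 108, 110, 109, 106, 111, 116, 94, 114, 122, 123, 122, 124, 124, 124, 121, 122, 119, 113]
[121, 117, 114, 113, 112, 116, 112, 112, 112, 111, 117, 141, 160, 181, 194, 200, 218, 150, 103, 109, 109, 106, 109, 107, 113, 115, 92, 113, 121, 123, 122, 123, 124, 123, 118, 121, 119, 113]
152 [126, 125, 123, 122, 120, 114, 112, 112, 117, 122, 112, 109, 114, 114, 112, 110, 108, 113, 112, 113, 113, 109, 108, 111, 108, 107, 111, 113, 114, 116, 102, 96, 113, 122, 120, 126, 123, 125, 121, 123, 120, 116, 112, 111, 115, 117, 119, 122, 120, 118]
165 [120, 122, 121, 121, 119, 111, 106, 108, 113, 118, 110, 109, 114, 112, 111, 111, 112, 113, 116, 113, 112, 111, 110, 107, 108, 110, 106, 107, 109, 117, 92, 93, 113, 120, 122, 122, 124, 121, 120, 121, 116, 113, 108, 111, 112, 114, 119, 119, 119, 115]
180 [121, 121, 121, 121, 119, 114, 111, 112, 111, 116, 114, 111, 113, 113, 115, 114, 113, 113, 114, 114, 112, 109, 112, 110, 107, 108, 106, 107, 111, 114, 90, 107, 119, 120, 123, 123, 122, 122, 120, 118, 118, 113, 110, 112, 113, 116, 115, 115, 121, 95]
```

Call:
jog_arm:
  increments:
    - {"tx": 1,"ty": 1.5,"tz": 0,"wx": 0,"wy": 0,"wz": 0,"gripper": 0.1}
    - {"tx": 1,"ty": 1.5,"tz": 5,"wx": 0,"wy": 0,"wz": 0,"gripper": 0.1}
    - {"tx": 1,"ty": 1.5,"tz": 12,"wx": 0,"wy": 0,"wz": 0,"gripper": 0.1}
    - {"tx": 1,"ty": 1.5,"tz": 18,"wx": 0,"wy": 0,"wz": 0,"gripper": 0.1}
    - {"tx": 1,"ty": 1.5,"tz": 19,"wx": 0,"wy": 0,"wz": 0,"gripper": 0.1}

```text
time: 18.77
position: [0.5156, 0.145, 0.1644]
tool_rot: [-0.352, -3.119, 0.002]
ft_force: [-0.6, 0.9, -0.8]
grip_width: 0.205
grip_force: 25.0
```

Call:
jog_arm:
  increments:
    - {"tx": 0,"ty": 0,"tz": 7,"wx": 0,"wy": 0,"wz": 0,"gripper": 0.1}
    - {"tx": 0,"ty": 0,"tz": 16,"wx": 0,"wy": 0,"wz": 0,"gripper": 0.1}
    - {"tx": 0,"ty": 0,"tz": 26,"wx": 0,"wy": 0,"wz": 0,"gripper": 0.1}
    - {"tx": 0,"ty": 0,"tz": 36,"wx": 0,"wy": 0,"wz": 0,"gripper": 0.1}
    - {"tx": 0,"ty": 0,"tz": 42,"wx": 0,"wy": 0,"wz": 0,"gripper": 0.1}

```text
time: 19.18
position: [0.5158, 0.145, 0.1223]
tool_rot: [-0.352, -3.12, 0.002]
ft_force: [-0.5, -0.0, -1.1]
grip_width: 0.207
grip_force: 25.0
```

```bash
python3 -c "
from h import *
for i in range(3): d,g=chk('w16')
go([.5164,.1458,.103],-.225)
for r_ in (150,165,175,185,195): print(r_,edges(g[r_,190:330],190))
"
```

```text
pose,F [ 0.5154  0.1449  0.122  -0.6344 -0.1584 -1.5119]
pose,F [ 0.5164  0.1452  0.1238 -0.1725 -0.1648 -1.2301]
pose,F [ 0.517   0.1455  0.1247  0.3127 -0.1435 -1.4276]
t 19.48 pos [0.5171 0.1455 0.1248] F [ 0.39 -0.18 -1.7 ] grip 0.201 25.0
shift mm [ 0.8  0.2 21.8] turn [0.0007 0.001  0.0002]
150 [(195, -31)]
165 [(196, -30), (205, 27)]
175 [(196, -29), (311, -32)]
185 [(195, -32), (206, 30), (310, -36)]
195 [(196, -32), (294, -27)]
```

Call:
jog_arm:
  increments:
    - {"tx": 0.3,"ty": 0,"tz": 4,"wx": 0,"wy": 0,"wz": 0,"gripper": 0.1}
    - {"tx": 0.3,"ty": 0,"tz": 10,"wx": 0,"wy": 0,"wz": 0,"gripper": 0.1}
    - {"tx": 0.3,"ty": 0,"tz": 15,"wx": 0,"wy": 0,"wz": 0,"gripper": 0.1}
    - {"tx": 0.3,"ty": 0,"tz": 19,"wx": 0,"wy": 0,"wz": 0,"gripper": 0.1}
    - {"tx": 0.3,"ty": 0,"tz": 20.5,"wx": 0,"wy": 0,"wz": 0,"gripper": 0.1}

```text
time: 19.9
position: [0.5157, 0.1452, 0.1027]
tool_rot: [-0.352, -3.12, 0.001]
ft_force: [0.0, -0.4, -1.5]
grip_width: 0.204
grip_force: 25.0
```

Call:
jog_arm:
  increments:
    - {"tx": 0,"ty": 0,"tz": 0.4,"wx": 0,"wy": 0,"wz": 0,"gripper": 0.1}
    - {"tx": 0,"ty": 0,"tz": 0.8,"wx": 0,"wy": 0,"wz": 0,"gripper": 0.1}
    - {"tx": 0,"ty": 0,"tz": 0.8,"wx": 0,"wy": 0,"wz": 0,"gripper": 0.1}
    - {"tx": 0,"ty": 0,"tz": 0.8,"wx": 0,"wy": 0,"wz": 0,"gripper": 0.1}
    - {"tx": 0,"ty": 0,"tz": 0.8,"wx": 0,"wy": 0,"wz": 0,"gripper": 0.1}

```text
time: 20.32
position: [0.5165, 0.1454, 0.1032]
tool_rot: [0.352, 3.121, 0.0]
ft_force: [-0.3, 0.0, -0.8]
grip_width: 0.202
grip_force: 25.0
```

```bash
python3 -c "
from h import *
for i in range(2): d,g=chk('w17')
go([.5164,.1458,.1026],-.225)
"
```

```text
pose,F [ 0.5165  0.1455  0.1032  0.1258  0.9264 -1.1906]
pose,F [ 0.5164  0.1454  0.1031 -0.3222 -0.4158 -0.7959]
t 20.52 pos [0.5164 0.1455 0.1031] F [ 0.33 -0.63 -1.29] grip 0.207 25.0
shift mm [0.1 0.3 0.5] turn [0.0002 0.0002 0.0002]
```

Call:
jog_arm:
  increments:
    - {"tx": 0,"ty": 0,"tz": 0.3,"wx": 0,"wy": 0,"wz": 0,"gripper": 0.1}
    - {"tx": 0,"ty": 0,"tz": 0.7,"wx": 0,"wy": 0,"wz": 0,"gripper": 0.1}
    - {"tx": 0,"ty": 0,"tz": 0.7,"wx": 0,"wy": 0,"wz": 0,"gripper": 0.1}
    - {"tx": 0,"ty": 0,"tz": 0.7,"wx": 0,"wy": 0,"wz": 0,"gripper": 0.1}
    - {"tx": 0,"ty": 0,"tz": 0.7,"wx": 0,"wy": 0,"wz": 0,"gripper": 0.1}

```text
time: 20.93
position: [0.5164, 0.1455, 0.1026]
tool_rot: [0.352, 3.122, 0.0]
ft_force: [-1.1, 0.8, 2.6]
grip_width: 0.205
grip_force: 25.0
```

```bash
python3 -c "
from h import *
for i in range(2): d,g=chk('w18')
"
```

```text
pose,F [ 0.5164  0.1454  0.1026 -1.022  -0.6005  2.5356]
pose,F [ 0.5165  0.1454  0.1026 -1.4705 -0.134   3.2386]
```

Contact: collar seated (Fz +3 N). Release.

Call:
jog_arm:
  increments:
    - {"tx": 0,"ty": 0,"tz": 0,"wx": 0,"wy": 0,"wz": 0,"gripper": 0.25}
    - {"tx": 0,"ty": 0,"tz": 0,"wx": 0,"wy": 0,"wz": 0,"gripper": 0.35}
    - {"tx": 0,"ty": 0,"tz": 0,"wx": 0,"wy": 0,"wz": 0,"gripper": 0.5}
    - {"tx": 0,"ty": 0,"tz": 0,"wx": 0,"wy": 0,"wz": 0,"gripper": 0.7}
    - {"tx": 0,"ty": 0,"tz": 0,"wx": 0,"wy": 0,"wz": 0,"gripper": 0.8}

```text
time: 21.55
position: [0.5163, 0.1454, 0.1021]
tool_rot: [-0.352, -3.122, 0.0]
ft_force: [0.1, -0.5, 0.9]
grip_width: 0.471
grip_force: 0.0
```

Call:
jog_arm:
  increments:
    - {"tx": 0,"ty": 0,"tz": 0,"wx": 0,"wy": 0,"wz": 0,"gripper": 0.8}
    - {"tx": 0,"ty": 0,"tz": 0,"wx": 0,"wy": 0,"wz": 0,"gripper": 0.8}
    - {"tx": 0,"ty": 0,"tz": -3,"wx": 0,"wy": 0,"wz": 0,"gripper": 0.8}
    - {"tx": 0,"ty": 0,"tz": -10,"wx": 0,"wy": 0,"wz": 0,"gripper": 0.8}
    - {"tx": 0,"ty": 0,"tz": -22,"wx": 0,"wy": 0,"wz": 0,"gripper": 0.8}

```text
time: 21.97
position: [0.5156, 0.1451, 0.1241]
tool_rot: [-0.352, -3.12, 0.002]
ft_force: [-0.1, -0.0, 0.3]
grip_width: 0.781
grip_force: 0.0
```

Call:
jog_arm:
  increments:
    - {"tx": 0,"ty": 0,"tz": -20,"wx": 0,"wy": 0,"wz": 0,"gripper": 0.8}
    - {"tx": 0,"ty": 0,"tz": -45,"wx": 0,"wy": 0,"wz": 0,"gripper": 0.8}
    - {"tx": 0,"ty": 0,"tz": -75,"wx": 0,"wy": 0,"wz": 0,"gripper": 0.8}
    - {"tx": 0,"ty": 0,"tz": -100,"wx": 0,"wy": 0,"wz": 0,"gripper": 0.8}
    - {"tx": 0,"ty": 0,"tz": -105,"wx": 0,"wy": 0,"wz": 0,"gripper": 0.8}

```text
time: 22.38
position: [0.519, 0.1461, 0.2357]
tool_rot: [0.352, 3.114, 0.008]
ft_force: [1.4, -0.4, -0.7]
grip_width: 0.8
grip_force: 0.0
```

```bash
python3 -c "
from h import *
for i in range(6): d,g=chk('w19')
go([.5164,.1458,.23],-.225)
print(vision.spot_in('wrist','burnisher')[:3],vision.spot_in('wrist','rest')[:3])
q=[.5166,.1457]
for z in (.09,.145): print(proj(d,[*q,z]))
t=snap('side','s9'); print(vision.spot_in('side','burnisher'),proj(t,[[*q,.145],[*q,.095],[*q,.03]]))
"
```

```text
pose,F [ 0.5181  0.1459  0.2332  0.3662  0.4554 -0.4642]
pose,F [ 0.5162  0.1454  0.2295 -0.2619  0.4273  0.0317]
pose,F [ 0.5155  0.1452  0.228  -0.6352 -0.0719 -0.6834]
pose,F [ 0.5156  0.1452  0.2279 -0.2391 -0.3842  0.1954]
pose,F [ 0.5158  0.1452  0.2283  0.4544  0.5412 -0.1422]
pose,F [ 0.5161  0.1453  0.2287  0.0045 -0.5861 -1.5122]
t 22.98 pos [0.5161 0.1453 0.2287] F [ 0.   -1.34 -1.25] grip 0.799 0.0
shift mm [-0.2  0.5 -1.3] turn [-0.0006 -0.0007  0.0002]
[{'bbox': [347.9, 119.3, 404.9, 155.9], 'conf': 0.65}] [{'bbox': [110.9, 0.0, 213.6, 81.6], 'conf': 0.81}, {'bbox': [235.5, 301.0, 308.4, 336.7], 'conf': 0.74}, {'bbox': [217.1, 114.4, 299.8, 240.9], 'conf': 0.61}]
[[258.74564084 182.18783638]]
[[259.04174189 199.92965736]]
[{'bbox': [214.9, 158.4, 229.7, 193.6], 'conf': 0.77}, {'bbox': [228.4, 160.5, 244.1, 201.7], 'conf': 0.71}, {'bbox': [261.5, 185.5, 493.1, 365.4], 'conf': 0.47}] [[234.01833311 164.01215136]
 [234.06201583 182.93898084]
 [234.11556157 206.13925544]]
```

```bash
python3 -c "
from h import *
d=load('w19'); w=load('w1'); s=load('s9'); s0=load('side0')
for n,i,(r0,r1,c0,c1) in (('w19',d,(150,240,215,305)),('w1',w,(150,240,215,305)),('s9',s,(150,215,226,250)),('s0',s0,(150,215,226,250))):
  h=cv2.cvtColor(i['color'][r0:r1,c0:c1],cv2.COLOR_BGR2HSV); m=((h[...,0]>14)&(h[...,0]<32)&(h[...,1]>50)&(h[...,2]>140)).astype(np.uint8)
  k,l,st,ce=cv2.connectedComponentsWithStats(m); j=1+np.argmax(st[1:,4]); print(n,st[j].tolist(),(ce[j]+[c0,r0]).round(1), 'rect',cv2.minAreaRect(np.argwhere(l==j)[:,::-1].astype(np.float32)))
"
```

```text
w19 [25, 15, 35, 45, 1182] [257.4 186.9] rect ((42.0, 37.0), (44.0, 34.0), 90.0)
w1 [34, 13, 36, 45, 1141] [267.2 184.2] rect ((50.783782958984375, 34.29729461669922), (34.52378463745117, 43.401329040527344), 9.462322235107422)
s9 [0, 14, 13, 7, 43] [231.  166.4] rect ((5.600000858306885, 16.30000114440918), (4.110960960388184, 12.965337753295898), 71.56504821777344)
s0 [0, 14, 10, 18, 79] [230.8 170.7] rect ((4.5, 22.5), (17.0, 9.0), 90.0)
```

```bash
python3 -c "
from h import *
print(ctrl.close_job())"
```

```text
the job is handed in; nothing more can be done
None
```

I ran the burnisher's nib along the whole seam in one pass at about 3 cm/s, pressed at roughly 2 N and inside the groove at every check. I then hung the burnisher upright in the fork, let go and handed the job in at about 23 s; no verdict came back.

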